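Counterweigh a glass tumbler on the bench balance

TASK

Counterweigh the glass tumbler: slide slotted steel weights onto the stem of the balance's small pan, one after another, until the beam floats as near level as these weights can bring it. Push each weight gently until the stem is fully home at the end of its slot and set it down flat, never pushing, pressing or dropping hard on the pan or stem. Leave unused weights flat on the table, the tumbler standing on its pan, and everything else where it is.

Things in the scene. Friction and masses are not known exactly. Their poses are not given: they have to be found in the camera images.
- beam (a joint): The beam's angle on its fulcrum, rad. 0 = level (the pointer on the long middle mark); positive = tumbler side down; stops at about +-0.27. The beam is gently spring-centred and damped: empty it floats level, and at rest the angle shows the imbalance, 1.36 g per mrad (136 g per 0.1 rad); the arms are 120 mm long, so 10 g is about 0.9 mm at a pan. A hand on a pan moves it too: about 0.11 N per mm.
- balance: Small counter balance: grey base 120 (x) x 300 (y) mm and 18 mm high, fixed to the table; origin at the centre of its underside. The beam runs along its y; fulcrum at 90 mm height on a thin post that carries a white scale plate (62 mm wide, top at 215 mm). Round tumbler pan at +y, small pan with the stem at -y, each 120 mm from the middle and 135 mm above the table when level. The pans stay horizontal as the beam tilts, and a load counts the same wherever it lies on a pan.
- small_pan (a point): Centre of the small pan's upper surface. The pan is a flat steel plate, 60 mm (balance x) by 26 mm (y), 4 mm thick; it moves up and down with the beam, which lies 45 mm below it. The stem stands on the pan's long middle line, clamped up to 14 mm to either side of this point along the balance's x. That offset differs each time and is not measured: look or feel for it.
- glass_seat (a point): Centre of the tumbler pan's upper surface (pan 90 mm across with a 4 mm rim). It moves with the beam.
- tumbler: Glass tumbler being weighed, 70 mm across, 125 mm tall, standing on the round pan; origin at the centre of its underside. Its mass is not known: between 180 and 320 g.
- weight_large: Large slotted steel weight, 150 g: a flat disc 54 mm across and 10 mm thick with two parallel flats 47.5 mm apart (faces at +-y, to grip) and a slot 11 mm wide that runs from the rim at +x to 3.5 mm past the centre. Origin at the centre of its underside, z up; +x points out of the slot's mouth. When the stem touches the slot's closed end, the stem's axis is at the weight's origin. At the start it lies flat on the table.
- weight_medium: Medium slotted steel weight, 100 g: a flat disc 44 mm across and 10 mm thick with two parallel flats 38.7 mm apart (faces at +-y, to grip) and a slot 11 mm wide that runs from the rim at +x to 3.5 mm past the centre. Origin at the centre of its underside, z up; +x points out of the slot's mouth. When the stem touches the slot's closed end, the stem's axis is at the weight's origin. At the start it lies flat on the table.
- weight_small: Small slotted steel weight, 50 g: a flat disc 36 mm across and 8 mm thick with two parallel flats 31.7 mm apart (faces at +-y, to grip) and a slot 11 mm wide that runs from the rim at +x to 3.5 mm past the centre. Origin at the centre of its underside, z up; +x points out of the slot's mouth. When the stem touches the slot's closed end, the stem's axis is at the weight's origin. At the start it lies flat on the table.
- tape_roll: Bystander: cardboard tape ring lying flat, 68 mm across, 19 mm high; it has a hole but no slot. Leave it alone. Origin at the centre of its underside.
- gift_box: Bystander: cardboard carton, 55 x 55 mm, 85 mm tall. Leave it alone. Origin at the centre of its underside.
- engraver: Bystander: hand engraving tool lying on its side, about 140 mm long, 22 mm high. Leave it alone. Origin at the centre of its underside.
- sweet_plate: Bystander: white plate of sweets, 170 mm across, 18 mm high. Leave it alone. Origin at the centre of its underside.
- gel_bottle: Bystander: bottle, 60 mm across, 150 mm tall. Leave it alone. Origin at the centre of its underside.
- tumbler_b: Bystander: another glass tumbler, 70 mm across, 125 mm tall, standing on the table. Leave it alone. Origin at the centre of its underside.
- block: Bystander: small wooden block, 90 x 45 mm, 18 mm high. Leave it alone. Origin at the centre of its underside.
- stem_pan: The small pan with its stem; origin at its bearing, 45 mm below small_pan. The upright stem is 7 mm thick and free for 40 mm under a fixed cap 18 mm across, 4 mm thick, too wide for the slots: weights enter only from the side, below the cap; the way along the balance's +x is free. Rigid sideways and delicate: a few newtons of push are plenty, over 10 N is too hard.
Mind the look-alikes: they are no part of the job. What is shaped like the weight_medium but black or pink is not meant.

How it is judged:
On the way:
1. a weight sits fully home on the stem (((x of stem_c0 in the frame of weight_large between -0.003 and 0.0018 m and y of stem_c0 in the frame of weight_large between -0.003 and 0.003 m and z of stem_c0 in the frame of weight_large between -0.006 and 0.023 m and angle between weight_large's own z axis and vertical below 0.08 rad and linear speed of weight_large below 0.02 m/s) or (x of stem_c0 in the frame of weight_medium between -0.003 and 0.0018 m and y of stem_c0 in the frame of weight_medium between -0.003 and 0.003 m and z of stem_c0 in the frame of weight_medium between -0.006 and 0.023 m and angle between weight_medium's own z axis and vertical below 0.08 rad and linear speed of weight_medium below 0.02 m/s) or (x of stem_c0 in the frame of weight_small between -0.003 and 0.0018 m and y of stem_c0 in the frame of weight_small between -0.003 and 0.003 m and z of stem_c0 in the frame of weight_small between -0.006 and 0.023 m and angle between weight_small's own z axis and vertical below 0.08 rad and linear speed of weight_small below 0.02 m/s))), for 0.2 s.
At the end, for the whole second after the job is handed in: The beam floats at rest within 0.026 rad (1.5 degrees) of level; every weight is either on the stem, flat (tilt under 0.08 rad) and home (stem within 1.8 mm of the slot's closed end), or lying flat on the table; the tumbler stands upright on its pan, within 12 mm of the centre (value of joint beam between -0.026 and 0.026 rad and velocity of joint beam between -0.03 and 0.03 rad/s and horizontal distance between tumbler and glass_seat below 0.012 m and distance between tumbler and glass_seat below 0.013 m and angle between tumbler's own z axis and vertical below 0.08 rad and ((x of stem_c0 in the frame of weight_large between -0.003 and 0.0018 m and y of stem_c0 in the frame of weight_large between -0.003 and 0.003 m and z of stem_c0 in the frame of weight_large between -0.006 and 0.023 m and angle between weight_large's own z axis and vertical below 0.08 rad and linear speed of weight_large below 0.02 m/s) or (height (world z) of weight_large below 0.006 m and angle between weight_large's own z axis and vertical below 0.08 rad)) and ((x of stem_c0 in the frame of weight_medium between -0.003 and 0.0018 m and y of stem_c0 in the frame of weight_medium between -0.003 and 0.003 m and z of stem_c0 in the frame of weight_medium between -0.006 and 0.023 m and angle between weight_medium's own z axis and vertical below 0.08 rad and linear speed of weight_medium below 0.02 m/s) or (height (world z) of weight_medium below 0.006 m and angle between weight_medium's own z axis and vertical below 0.08 rad)) and ((x of stem_c0 in the frame of weight_small between -0.003 and 0.0018 m and y of stem_c0 in the frame of weight_small between -0.003 and 0.003 m and z of stem_c0 in the frame of weight_small between -0.006 and 0.023 m and angle between weight_small's own z axis and vertical below 0.08 rad and linear speed of weight_small below 0.02 m/s) or (height (world z) of weight_small below 0.006 m and angle between weight_small's own z axis and vertical below 0.08 rad))); the robot touches nothing.
It fails at once if the stem pan or its stem takes a force over 10 N (contact force between anything else and stem_pan above 10 N).
It fails at once if the robot touches the balance with over 6 N (contact force between the arm and balance above 6 N).
It fails at once if the robot touches the tumbler being weighed (contact force between the arm and tumbler above 1 N).
It fails at once if the tumbler being weighed is shifted off its pan (horizontal distance between tumbler and glass_seat above 0.025 m).
It fails at once if a bystander is shifted more than 15 mm or tipped (distance of any of tape_roll, gift_box, engraver, sweet_plate, gel_bottle, tumbler_b, block from where it was at the start of the episode above 0.015 m or angle between any of tape_roll, gift_box, engraver, sweet_plate, gel_bottle, tumbler_b, block's own z axis and vertical above 0.3 rad).
It also fails if it takes over 72 s, if anything falls off the work surface, if the arm or the gripper's body presses on something with over 40 N, if the wrist force passes 120 N, or if a joint passes its speed limit or range.

ROBOT

A 6-joint arm with a two-finger parallel gripper is mounted at the origin on the work surface. World frame = base frame: x ahead of the robot, y to its left, z up, the work surface at z = 0. Lengths are in m, angles in rad, forces in N, time in s.
With the tool pointing down it reaches from about 0.375 to 0.925 m from the base axis. Payload 5.7 kg.
Tool frame: the origin (TCP) lies at the very end of the fingers, on their centre line; the grasp point (between the pads) lies arm.grip_point_offset behind it (arm.grip_point_offset is the distance from the TCP to the grasp point, in m); z points along the fingers, y is the line along which they close (so a half turn about z gives the same grasp; the last joint's range is limited). The gripper opens to 85 mm and grips with 20 to 120 N. Pads are 22 mm wide; open, the fingers measure 114 mm over their backs; the gripper's body (76 mm by 85 mm) begins 54 mm behind the grasp point. The pads swing forward as they close: fully open they stand 13 mm farther back than shut.
Start: joints at [-1.325, 0.359, 1.51, -0, 1.272, -0.115], TCP at [0.212, -0.561, 0.231] pointing down, gripper open.
Joint ranges: [-2.97, 2.97], [-1.01, 2.36], [0.21, 2.38], [-0.96, 4.11], [0.2, 2.71], [-2.98, 2.98]. Speed limits (rad/s): [2.39, 2.39, 3.14, 3.14, 3.14, 3.14].

INTERFACE

Orientations are given as a 3x3 rotation matrix whose columns are the frame's x, y, z axes.
In Python, from cell import arm gives the robot as it stands. The module is installed in compiled form; this text tells all that it offers.
- The arm moves only by the tool carry_out, never from a script. Its argument "series" is a list of rows, each an object with "dp": the shift along the tool's x, y, z scaled (see below), a list of three; "rotation": the turn, a rotation vector about the tool's x, y, z scaled (see below), a list of three; "grip": the opening in per cent of the stroke, from 0 (shut) to 100 (fully open). A call has exactly 10 rows; each row is the pose to reach, as a shift and turn from the pose commanded when the call began, along the tool's axes at that moment; what a row does not reach only later rows make up. The controller multiplies each number of a shift by 0.3 m and each number of a turn by 120 degrees. A row lasts 1/8 s, in which the tool goes at most 62.5 mm and 10.7 degrees, less where a joint would pass 70% of its speed; a pose out of reach is approached as far as the arm can. A call with a number of a shift or a turn outside -1 to 1 is refused whole. A call with a gripper value outside its range is refused whole. The fingers move at their own pace and stop on an object; "newtons" is the grip in N (left out, the last holds). Time passes only in rows, so rows that repeat a pose let the fingers close, or fill a call up. It gives the time, the measured TCP pose, the force, the opening and the grip force at its end, in the units of the state.
- arm.state(): the state, without advancing time (a new reading comes with each control period).
- arm.grab_frame(name): name is "scene" or "top"; returns a dict with "color" (420x560x3 uint8, red, green, blue), "depth" (420x560 float32, m along the optical axis (not along the pixel's ray), 0 where there is no reading), "mtx" (3x3 intrinsics, pixels), "dist" ([k1, k2, p1, p2, k3] as OpenCV has them; the pictures are not rectified), "world_to_cam" (4x4, takes a point from world to camera coordinates). Camera axes: x right, y up, looking along -z (the intrinsics and any distortion apply to the point x, -y, -z); pixel columns grow to the right and rows downward; lengths in m; the calibration is good to about 2 mm. A picture is of the moment at which its call begins.
- arm.sign_off(): hands the job in; it is judged then, once.
The state is a dict: "time": time; "qpos": joint angles; "qd": joint speeds; "tau": joint torques, N m; "ee_pos": TCP position; "tool_rot": TCP orientation; "force": force on the tool from outside, world axes, zero at the start; "ft_torque": the same for the moment, N m; "finger_gap": opening from 0.0 (shut) to 1.0 (fully open); "grasp_force": force on a finger pad.
Only numpy, scipy, OpenCV 4.12 (cv2) and the standard library are available. Lean on these libraries where they do the work, as an engineer would, in place of code of your own. Each camera call takes 0.05 s, during which the arm holds its last target. There are 200 camera calls.

## Working session

There is one attempt and no reset: what is moved stays moved. The work goes in short steps, Python scripts to look and compute and a tool call to move; the robot and the scene stay as the last step left them, time stands still between calls to the robot, and variables do not carry over. Pictures are saved under pics/ and viewed, at most 10 in all, crops included, and the job is handed in when it is done.

Besides the shell and the picture viewer there is one more tool, called after ">>>" as name(argument=value, ...), one argument or row to a line, values as JSON. carry_out: Moves the arm, as the interface text tells. Its arguments: {"type":"object","properties":{"series":{"type":"array","items":{"type":"object","properties":{"dp":{"type":"array","items":{"type":"number","minimum":-1,"maximum":1}},"rotation":{"type":"array","items":{"type":"number","minimum":-1,"maximum":1}},"grip":{"type":"number"}}}},"newtons":{"type":"number"}},"required":["series"]}

```bash
mkdir -p pics
cat > h.py <<'E'
import numpy as np, cv2
from cell import arm
def grab(n):
    f=arm.grab_frame(n); np.savez('%s.npz'%n,**f); return f
def load(n): return dict(np.load('%s.npz'%n))
def pix2w(f,u,v,z=None):
    x,y=cv2.undistortPoints(np.array([[[u,v]]],float),f['mtx'],f['dist'])[0,0]
    T=np.linalg.inv(f['world_to_cam']); d=T[:3,:3]@np.array([x,-y,-1]); o=T[:3,3]
    s=f['depth'][int(round(v)),int(round(u))] if z is None else (z-o[2])/d[2]
    return o+s*d
def w2pix(f,p):
    c=f['world_to_cam']@np.append(p,1)
    return cv2.projectPoints(np.array([[c[0],-c[1],-c[2]]]),np.zeros(3),np.zeros(3),f['mtx'],f['dist'])[0].ravel()
E
python3 - <<'E'
from h import *
for n in ('scene','top'):
    f=grab(n); cv2.imwrite(f'pics/{n}0.png',f['color'][...,::-1])
    T=np.linalg.inv(f['world_to_cam']);print(n,T.round(3),f['mtx'].round(1))
s=arm.state();print(s, arm.grip_point_offset)
E
```

```text
scene [[ 2.100e-02 -5.800e-01  8.150e-01  1.575e+00]
 [ 1.000e+00  1.200e-02 -1.700e-02 -3.000e-02]
 [ 1.000e-03  8.150e-01  5.800e-01  8.170e-01]
 [ 0.000e+00  0.000e+00  0.000e+00  1.000e+00]] [[484.5   0.  274.7]
 [  0.  484.5 206.6]
 [  0.    0.    1. ]]
top [[ 0.015  0.992 -0.122  0.423]
 [-0.999  0.019  0.028  0.002]
 [ 0.03   0.121  0.992  1.289]
 [ 0.     0.     0.     1.   ]] [[501.6   0.  275.6]
 [  0.  501.6 207.6]
 [  0.    0.    1. ]]
{'time': 0.1, 'qpos': array([-1.32509775e+00,  3.59453026e-01,  1.51133890e+00,  3.86108039e-05,
        1.27251618e+00, -1.15105633e-01]), 'qd': array([ 0.00102495, -0.00133501, -0.00247703, -0.00034531,  0.00059375,
       -0.00018686]), 'tau': array([ 5.97464732e-04, -5.28651416e+01, -2.79349101e+01, -1.61733760e-04,
        4.99037429e-03,  6.34851062e-06]), 'ee_pos': array([ 0.21166566, -0.56075671,  0.23052012]), 'tool_rot': array([[ 9.35617279e-01,  3.53015810e-01, -3.81459312e-04],
       [ 3.53015939e-01, -9.35615812e-01,  1.67291208e-03],
       [ 2.33665047e-04, -1.69986666e-03, -9.99998528e-01]]), 'force': array([0.85355536, 0.84943266, 0.45281915]), 'ft_torque': array([ 0.01300129, -0.00952512, -0.00991983]), 'grasp_force': 0.0, 'finger_gap': 0.9993063107284031} 0.0187
```

View pics/scene0.png

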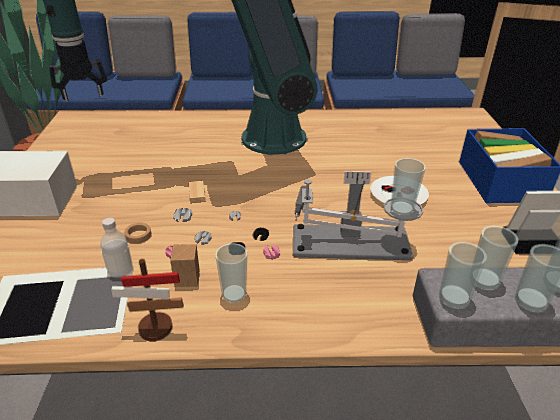

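View pics/top0.png

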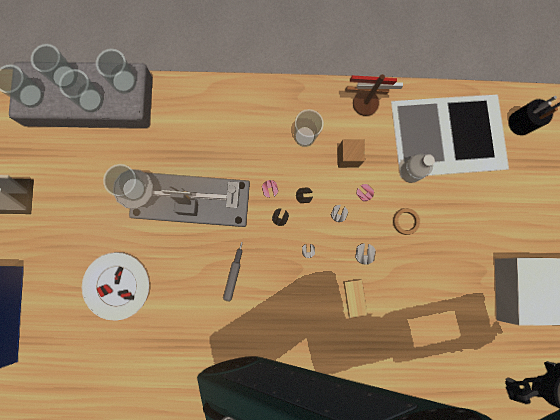

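The steel-coloured discs in the top view are at (366,254) large, (340,214) medium and (308,251) small. The black ones at (305,195) and (281,217) and the pink ones at (270,188) and (365,192) are look-alikes. I'll confirm this in an enlarged crop.

Run:
```python
from h import *
f=load('top');s=load('scene')
c=f['color'][180:275,220:400,::-1]; cv2.imwrite('pics/w.png',cv2.resize(c,None,fx=4.4,fy=4.4,interpolation=cv2.INTER_CUBIC))
a=cv2.resize(f['color'][160:235,100:260,::-1],(800,375),interpolation=cv2.INTER_CUBIC)[:, :]
b=cv2.resize(s['color'][165:265,285:435,::-1],(800,533),interpolation=cv2.INTER_CUBIC)
cv2.imwrite('pics/b.png',np.vstack([cv2.resize(a,(480,225)),cv2.resize(b,(560,373))[:, :480]]) if 0 else b)
for n,(u,v,z) in dict(L=(366,254,.01),M=(340,214,.01),S=(308,251,.008)).items(): print(n,pix2w(f,u,v,z).round(4),f['depth'][v,u],pix2w(f,u+3,v+3).round(3))
for u,v in [(130,203),(138,176),(249,181),(247,226)]: print(pix2w(f,u,v,.018).round(4),pix2w(f,u,v).round(3))
```

```text
L [ 0.4643 -0.2676  0.01  ] 1.290024 [ 0.457 -0.274  0.014]
M [ 0.5662 -0.2005  0.01  ] 1.3028504 [ 0.558 -0.208  0.012]
S [ 0.4698 -0.1186  0.008 ] 1.2849525 [ 0.462 -0.126  0.008]
[0.5836 0.3375 0.018 ] [0.572 0.313 0.112]
[0.6538 0.3205 0.018 ] [0.622 0.277 0.193]
[0.6462 0.0354 0.018 ] [ 0.65   0.036 -0.002]
[0.5303 0.038  0.018 ] [ 0.532  0.039 -0.001]
```

View pics/w.png

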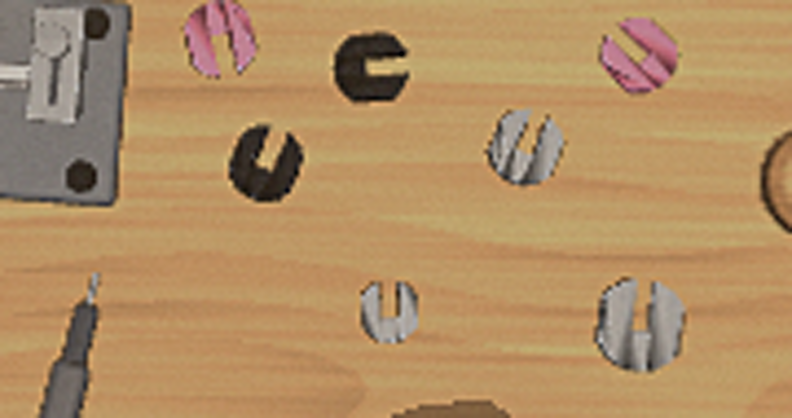

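View pics/b.png

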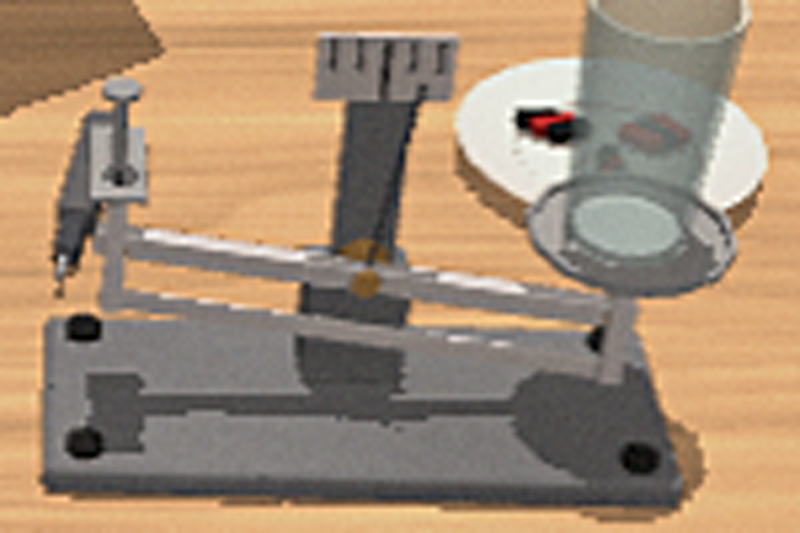

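The enlarged crop confirms it. The steel discs are small (390,312), medium (526,148) and large (641,326) in crop pixels, with slots opening roughly toward world +x. The black and pink ones are rejected. In the balance crop the tumbler side is down, with the cap at (122,90), the stem foot at (120,175) and the pointer near the right-hand marks.

```bash
cat > m.py <<'E'
from h import *
from scipy.optimize import least_squares
def weight(f,c,r,z):
    # ortho patch 0.5 mm/px: col=+x, row=+y
    n=int(2*(r+.008)/.0005); g=(np.arange(n)-n/2)*.0005
    P=np.array([[w2pix(f,[c[0]+x,c[1]+y,z]) for x in g] for y in g],np.float32)
    o=cv2.remap(f['color'],P[...,0],P[...,1],cv2.INTER_CUBIC)
    m=((cv2.cvtColor(o,cv2.COLOR_RGB2HSV)[...,1]<75)).astype(np.uint8)
    k,l,st,ce=cv2.connectedComponentsWithStats(m); i=1+np.argmax(st[1:,4]); m=(l==i).astype(np.uint8)
    cs=max(cv2.findContours(m,0,1)[0],key=cv2.contourArea); h=cv2.convexHull(cs)
    H=np.zeros_like(m); cv2.drawContours(H,[h],0,1,-1)
    cen=np.argwhere(H).mean(0)[::-1]; s=np.argwhere((H-m)>0)
    M=np.argwhere(m).mean(0)[::-1]; d=cen-M
    (_,rr)=cv2.minEnclosingCircle(h)
    return (g[0]+cen*.0005+c).round(4), np.degrees(np.arctan2(d[1],d[0])).round(1), round(rr*.5,1), H.sum()*.25
def tri(fs,ps):
    r=least_squares(lambda p:np.concatenate([w2pix(f,p)-q for f,q in zip(fs,ps)]),[.6,.1,.15])
    return r.x.round(4), r.fun.round(1)
E
python3 - <<'E'
from m import *
t=load('top');s=load('scene')
for n,c,r,z in (('L',(.464,-.2676),.027,.01),('M',(.566,-.2),.022,.01),('S',(.4698,-.1186),.018,.008)): print(n,weight(t,np.array(c),r,z))
print('cap',tri((t,s),((231.8,189.1),(307.9,181.9))))
for u,v in [(228,200),(232,200),(231,204),(236,185),(230,196),(232,189)]: print('top',u,v,pix2w(t,u,v).round(4))
for u,v in [(303,190),(310,200),(303,198),(303,194),(308,181),(307,182),(402,217),(400,208),(391,212),(405,219)]: print('sc',u,v,pix2w(s,u,v).round(4))
c=t['depth'][184:209,222:242]; print((c*1000).astype(int)[::3])
E
```

```text
L (array([ 0.4659, -0.2651]), np.float64(-6.8), 27.9, np.float64(2266.5))
M (array([ 0.5688, -0.1981]), np.float64(-19.5), 22.9, np.float64(1518.25))
S (array([ 0.4714, -0.1188]), np.float64(3.3), 18.7, np.float64(989.75))
cap (array([0.5968, 0.0693, 0.1922]), array([-0.4, -0. , -0.4,  0. ]))
top 228 200 [0.5776 0.0788 0.1534]
top 232 200 [0.578  0.0698 0.1518]
top 231 204 [0.569  0.0719 0.1497]
top 236 185 [0.6133 0.0616 0.1492]
top 230 196 [0.587  0.0745 0.1525]
top 232 189 [0.5958 0.0675 0.1998]
sc 303 190 [0.5737 0.0615 0.1539]
sc 310 200 [0.618  0.0753 0.1542]
sc 303 198 [0.6042 0.0595 0.1508]
sc 303 194 [0.5924 0.0602 0.1546]
sc 308 181 [0.599  0.0702 0.1962]
sc 307 182 [0.6025 0.0676 0.1956]
sc 402 217 [0.6441 0.2959 0.1195]
sc 400 208 [0.6314 0.2914 0.137 ]
sc 391 212 [0.6201 0.275  0.1171]
sc 405 219 [0.6532 0.3008 0.1202]
[[1288 1286 1282 1285 1278 1283 1149 1155 1152 1151 1146 1150 1152 1150
  1151 1147 1153 1279 1279 1277]
 [1282 1281 1282 1282 1287 1281 1105 1102 1105 1100 1102 1106 1102 1102
  1150 1152 1151 1279 1278 1276]
 [1283 1283 1282 1286 1282 1143 1103 1103 1103 1104 1103 1102 1104 1109
  1150 1145 1149 1284 1282 1283]
 [1285 1280 1278 1281 1279 1148 1147 1147 1147 1148 1147 1144 1148 1145
  1146 1150 1149 1280 1281 1289]
 [1188 1184 1186 1186 1185 1147 1143 1144 1145 1146 1146 1142 1142 1141
  1144 1143 1287 1280 1280 1279]
 [1224 1222 1221 1227 1226 1144 1145 1144 1144 1144 1146 1141 1150 1145
  1149 1149 1279 1277 1282 1281]
 [1278 1282 1277 1276 1146 1140 1145 1142 1143 1146 1144 1142 1145 1143
  1144 1142 1278 1276 1280 1281]
 [1277 1277 1279 1273 1146 1144 1146 1142 1139 1141 1144 1141 1141 1146
  1144 1146 1274 1279 1280 1278]
 [1275 1276 1273 1276 1274 1276 1275 1276 1276 1276 1279 1280 1280 1278
  1276 1277 1272 1278 1276 1280]]
```

```bash
cat >> m.py <<'E'
def plan(p,yaw=None):
    s=arm.state(); R=s['tool_rot']; d=R.T@(np.array(p)-s['ee_pos'])/.3
    y=np.arctan2(R[1,0],R[0,0]); print('at',s['ee_pos'].round(4),'yaw',np.degrees(y).round(2),'F',s['force'].round(2),'t',s['time'].round(2))
    print('dp',d.round(4),'rotz',None if yaw is None else ((np.degrees(y)-yaw)/120).round(4),'tilt',R[:,2].round(4))
E
python3 - <<'E'
from m import *
t=load('top');s=load('scene')
m=((t['depth']>1.08)&(t['depth']<1.125)).astype(np.uint8); m[:170]=0;m[210:]=0;m[:,:215]=0;m[:,250:]=0
v,u=np.argwhere(m).mean(0); print('cap top',u,v,m.sum(),pix2w(t,u,v,.197).round(4))
m2=((t['depth']>1.125)&(t['depth']<1.16)).astype(np.uint8); m2[:170]=0;m2[213:]=0;m2[:,:215]=0;m2[:,250:]=0
m2|=m; m2=cv2.morphologyEx(m2,2,np.ones((5,5),np.uint8))
r=cv2.minAreaRect(np.argwhere(m2)[:,::-1].astype(np.float32));print(r)
b=cv2.boxPoints(r);print([pix2w(t,*q,.153).round(4) for q in b])
m=((s['color'][172:190,295:320]).mean(2)); 
print('cap sc plane',pix2w(s,307.9,181.9,.197).round(4),'stem base',pix2w(s,307.5,197.8,.153).round(4))
plan([.4714,-.1188,.1],3.3)
print([arm.state()['force'].round(2) for _ in range(3)])
E
```

```text
cap top 231.42307692307693 188.6346153846154 52 [0.597 0.069 0.197]
((232.2352752685547, 194.44117736816406), (11.274385452270508, 25.693328857421875), 4.39870548248291)
[array([0.5619, 0.0838, 0.153 ]), array([0.6211, 0.0809, 0.153 ]), array([0.6196, 0.0551, 0.153 ]), array([0.5603, 0.0582, 0.153 ])]
cap sc plane [0.6042 0.0695 0.197 ] stem base [0.6068 0.0701 0.153 ]Traceback (most recent call last):
  File "<stdin>", line 11, in <module>
  File "m.py", line 21, in plan
    y=np.arctan2(R[1,0],R[0,0]); print('at',s['ee_pos'].round(4),'yaw',np.degrees(y).round(2),'F',s['force'].round(2),'t',s['time'].round(2))
                                                                                                                          ^^^^^^^^^^^^^^^
AttributeError: 'float' object has no attribute 'round'
```

>>> carry_out(
  series=[
    {"dp":[0.6,0,0],"rotation":[0,0,0.14]},
    {"dp":[0.9,-0.2,0],"rotation":[0,0,0.14]},
    {"dp":[0.9,-0.5,0],"rotation":[0,0,0.14]},
    {"dp":[0.9,-0.5,0],"rotation":[0,0,0.14]},
    {"dp":[0.9,-0.5,0],"rotation":[0,0,0.14]},
    {"dp":[0.9,-0.5,0],"rotation":[0,0,0.14]},
    {"dp":[0.9,-0.5,0],"rotation":[0,0,0.14]},
    {"dp":[0.9,-0.5,0],"rotation":[0,0,0.14]},
    {"dp":[0.9,-0.5,0],"rotation":[0,0,0.14]},
    {"dp":[0.9,-0.5,0],"rotation":[0,0,0.14]},
  ],
)

```text
invalid input
```

>>> carry_out(
  series=[
    {"dp":[0.6,0,0],"rotation":[0,0,0.14],"grip":100},
    {"dp":[0.9,-0.2,0],"rotation":[0,0,0.14],"grip":100},
    {"dp":[0.9,-0.5,0],"rotation":[0,0,0.14],"grip":100},
    {"dp":[0.9,-0.5,0],"rotation":[0,0,0.14],"grip":100},
    {"dp":[0.9,-0.5,0],"rotation":[0,0,0.14],"grip":100},
    {"dp":[0.9,-0.5,0],"rotation":[0,0,0.14],"grip":100},
    {"dp":[0.9,-0.5,0],"rotation":[0,0,0.14],"grip":100},
    {"dp":[0.9,-0.5,0],"rotation":[0,0,0.14],"grip":100},
    {"dp":[0.9,-0.5,0],"rotation":[0,0,0.14],"grip":100},
    {"dp":[0.9,-0.5,0],"rotation":[0,0,0.14],"grip":100},
  ],
  newtons=30,
)

```text
time: 1.35
ee_pos: [0.411, -0.3267, 0.2312]
tool_rot: [[0.998, 0.066, -0.0], [0.066, -0.998, 0.0], [-0.0, -0.0, -1.0]]
force: [-1.2, 0.0, 0.9]
finger_gap: 0.999
grasp_force: 0.0
```

```bash
sed -i "s/s\['time'\].round(2)/round(s['time'],2)/" m.py; python3 -c "
from m import *
plan([.4714,-.1188,.1],3.3)"
```

```text
at [ 0.411  -0.3267  0.2312] yaw 3.78 F [-1.23  0.04  0.88] t 1.35
dp [ 0.2467 -0.6781  0.4373] rotz 0.004 tilt [-2.e-04  1.e-04 -1.e+00]
```

>>> carry_out(
  series=[
    {"dp":[0.247,-0.678,0.1],"rotation":[0,0,0.004],"grip":100},
    {"dp":[0.247,-0.678,0.2],"rotation":[0,0,0.004],"grip":100},
    {"dp":[0.247,-0.678,0.3],"rotation":[0,0,0.004],"grip":100},
    {"dp":[0.247,-0.678,0.4],"rotation":[0,0,0.004],"grip":100},
    {"dp":[0.247,-0.678,0.5],"rotation":[0,0,0.004],"grip":90},
    {"dp":[0.247,-0.678,0.6],"rotation":[0,0,0.004],"grip":80},
    {"dp":[0.247,-0.678,0.65],"rotation":[0,0,0.004],"grip":70},
    {"dp":[0.247,-0.678,0.65],"rotation":[0,0,0.004],"grip":65},
    {"dp":[0.247,-0.678,0.65],"rotation":[0,0,0.004],"grip":65},
    {"dp":[0.247,-0.678,0.65],"rotation":[0,0,0.004],"grip":65},
  ],
)

```text
time: 2.6
ee_pos: [0.4725, -0.1183, 0.0374]
tool_rot: [[0.998, 0.059, 0.002], [0.059, -0.998, -0.001], [0.002, 0.001, -1.0]]
force: [0.5, -0.6, -0.4]
finger_gap: 0.649
grasp_force: 0.0
```

```bash
python3 -c "
from m import *
plan([.4714,-.1188,.0015],3.3)
a=grab('top')['color'][215:285,270:350,::-1]; b=grab('scene')['color'][180:250,195:275,::-1]
cv2.imwrite('pics/g.png',cv2.resize(np.hstack([a,b]),None,fx=5,fy=5,interpolation=2))"
```

```text
at [ 0.4725 -0.1183  0.0374] yaw 3.37 F [ 0.55 -0.62 -0.39] t 2.6
dp [-0.0041  0.0014  0.1196] rotz 0.0006 tilt [ 2.1e-03 -7.0e-04 -1.0e+00]
```

View pics/g.png

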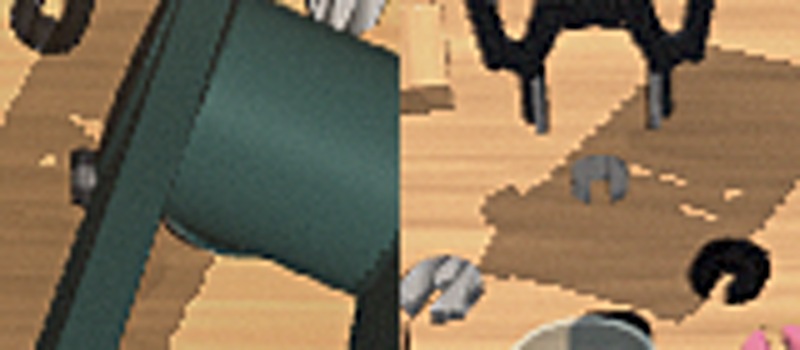

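The picture shows the open fingers (540/655, midpoint 597) centred over the small weight (600,180), so I'll descend and grip.

>>> carry_out(
  series=[
    {"dp":[-0.004,0.001,0.06],"rotation":[0,0,0],"grip":65},
    {"dp":[-0.004,0.001,0.1],"rotation":[0,0,0],"grip":65},
    {"dp":[-0.004,0.001,0.118],"rotation":[0,0,0],"grip":65},
    {"dp":[-0.004,0.001,0.118],"rotation":[0,0,0],"grip":50},
    {"dp":[-0.004,0.001,0.118],"rotation":[0,0,0],"grip":40},
    {"dp":[-0.004,0.001,0.118],"rotation":[0,0,0],"grip":30},
    {"dp":[-0.004,0.001,0.118],"rotation":[0,0,0],"grip":20},
    {"dp":[-0.004,0.001,0.118],"rotation":[0,0,0],"grip":20},
    {"dp":[-0.004,0.001,0.118],"rotation":[0,0,0],"grip":20},
    {"dp":[-0.004,0.001,0.118],"rotation":[0,0,0],"grip":20},
  ],
)

```text
time: 3.95
ee_pos: [0.4708, -0.1182, 0.0014]
tool_rot: [[0.998, 0.059, 0.001], [0.059, -0.998, -0.0], [0.001, 0.0, -1.0]]
force: [-1.0, 0.8, 5.9]
finger_gap: 0.358
grasp_force: 30.1
```

```bash
python3 -c "
from m import *
plan([.53,.0695,.22],-2)"
```

```text
at [ 0.4708 -0.1182  0.0014] yaw 3.39 F [-1.    0.79  5.86] t 3.95
dp [ 0.2346 -0.6127 -0.7287] rotz 0.0449 tilt [ 8.e-04 -2.e-04 -1.e+00]
```

>>> carry_out(
  series=[
    {"dp":[0,0,-0.15],"rotation":[0,0,0],"grip":20},
    {"dp":[0,0,-0.35],"rotation":[0,0,0.02],"grip":20},
    {"dp":[0.05,-0.1,-0.55],"rotation":[0,0,0.045],"grip":20},
    {"dp":[0.1,-0.25,-0.7],"rotation":[0,0,0.045],"grip":20},
    {"dp":[0.2,-0.4,-0.73],"rotation":[0,0,0.045],"grip":20},
    {"dp":[0.23,-0.55,-0.73],"rotation":[0,0,0.045],"grip":20},
    {"dp":[0.235,-0.61,-0.73],"rotation":[0,0,0.045],"grip":20},
    {"dp":[0.235,-0.613,-0.73],"rotation":[0,0,0.045],"grip":20},
    {"dp":[0.235,-0.613,-0.73],"rotation":[0,0,0.045],"grip":20},
    {"dp":[0.235,-0.613,-0.73],"rotation":[0,0,0.045],"grip":20},
  ],
)

```text
time: 5.2
ee_pos: [0.5297, 0.0683, 0.2197]
tool_rot: [[0.999, -0.037, -0.001], [-0.037, -0.999, -0.0], [-0.001, 0.0, -1.0]]
force: [0.3, 0.2, -0.4]
finger_gap: 0.358
grasp_force: 30.2
```

```bash
python3 -c "
from m import *
plan([.555,.0695,.164],-2)"
```

```text
at [0.5297 0.0683 0.2197] yaw -2.1 F [ 0.32  0.17 -0.39] t 5.2
dp [ 0.0841 -0.0072  0.1855] rotz -0.0009 tilt [-6.e-04 -3.e-04 -1.e+00]
```

>>> carry_out(
  series=[
    {"dp":[0,-0.004,0.06],"rotation":[0,0,0],"grip":20},
    {"dp":[0,-0.007,0.12],"rotation":[0,0,0],"grip":20},
    {"dp":[0,-0.007,0.18],"rotation":[0,0,0],"grip":20},
    {"dp":[0.02,-0.007,0.185],"rotation":[0,0,0],"grip":20},
    {"dp":[0.05,-0.007,0.185],"rotation":[0,0,0],"grip":20},
    {"dp":[0.084,-0.007,0.185],"rotation":[0,0,0],"grip":20},
    {"dp":[0.084,-0.007,0.185],"rotation":[0,0,0],"grip":20},
    {"dp":[0.084,-0.007,0.185],"rotation":[0,0,0],"grip":20},
    {"dp":[0.084,-0.007,0.185],"rotation":[0,0,0],"grip":20},
    {"dp":[0.084,-0.007,0.185],"rotation":[0,0,0],"grip":20},
  ],
)

```text
time: 6.45
ee_pos: [0.5549, 0.0709, 0.1645]
tool_rot: [[0.999, -0.035, -0.0], [-0.035, -0.999, 0.0], [-0.0, -0.0, -1.0]]
force: [0.4, -0.5, -1.1]
finger_gap: 0.352
grasp_force: 30.2
```

```bash
python3 -c "
from m import *
plan([.597,.0695,.164],-2)
f=grab('top');s=grab('scene')
a=f['color'][160:220,200:270,::-1]; b=s['color'][160:220,270:340,::-1]
cv2.imwrite('pics/h.png',cv2.resize(np.hstack([a,b]),None,fx=5.7,fy=5.7,interpolation=2))"
```

```text
at [0.5549 0.0709 0.1645] yaw -2.0 F [ 0.37 -0.5  -1.06] t 6.45
dp [ 1.403e-01 -1.000e-04  1.500e-03] rotz -0.0 tilt [-2.e-04  1.e-04 -1.e+00]
```

View pics/h.png

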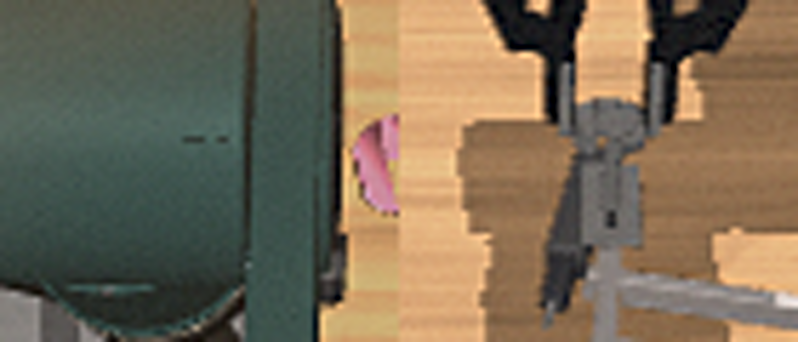

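```bash
python3 -c "
from m import *
s=load('scene')
print('grip pred px',w2pix(s,[.566,.0705,.185]),'pred stem base',w2pix(s,[.597,.0695,.153]), 'cap', w2pix(s,[.597,.0695,.197]))
g=s['color'].astype(int).sum(2)
for r in (175,177,179,): print(r,g[r,290:326])
for r in (195,198,201): print(r,g[r,295:320])
d=s['depth']; print((d[180:204:2,298:318]*1000).astype(int))
"
```

```text
grip pred px [306.90704842 177.64947936] pred stem base [306.93152592 195.53192259] cap [307.65755995 180.277755  ]
175 [513 511 518 524 569 270  32  32 282 324 221 493 528 519 518 518 515 516
 513 517 515 527 462 163 281 352 160  24 127 489 518 529 355 278 295 312]
177 [550 543 553 556 590 275  10   6 310 341 229 552 554 459 293 349 371 371
 365 484 432 579 399 116 297 353 158  25 120 517 547 532 551 388 315 331]
179 [544 538 534 547 586 263  15  31 309 336 146 299 334 328 255 283 309 332
 315 320 321 288 152  73 326 289 140  20 248 514 525 533 549 381 310 326]
195 [323 323 337 224 189 197 184 306 329 324 306 298 296 269 320 318 332 281
 329 342 341 338 331 335 343]
198 [366 375 229 179 200 198 193 310 336 332 335 217 123 298 338 323 332 281
 335 354 357 353 333 349 352]
201 [359 263 181 194 198 202 191 322 327 316 318 306 306 320 324 318 322 311
 329 314 316 319 324 315 330]
[[1193 1194 1196 1205 1201 1206 1163 1157 1160 1161 1160 1160 1157 1204
  1208 1192 1191 1195 1197 1198]
 [1201 1199 1192 1198 1199 1195 1153 1152 1152 1151 1150 1149 1149 1198
  1198 1198 1196 1197 1516 1511]

[... 350 characters left out ...]
5 1199 1169 1160 1169 1201 1203 1197
  1477 1474 1477 1475 1479 1473]
 [1471 1437 1434 1431 1197 1198 1194 1195 1172 1169 1167 1194 1197 1193
  1467 1473 1468 1472 1470 1469]
 [1422 1419 1419 1423 1186 1189 1188 1186 1171 1174 1177 1186 1186 1189
  1460 1461 1461 1465 1453 1456]
 [1414 1414 1412 1414 1180 1180 1180 1177 1178 1175 1181 1179 1179 1180
  1458 1452 1454 1452 1451 1450]
 [1403 1407 1409 1401 1177 1173 1177 1173 1173 1170 1171 1174 1174 1174
  1443 1441 1439 1444 1446 1446]
 [1406 1392 1395 1392 1169 1167 1169 1168 1169 1166 1168 1170 1165 1167
  1435 1439 1435 1434 1433 1434]
 [1387 1385 1388 1393 1161 1167 1163 1161 1159 1163 1162 1161 1163 1161
  1163 1426 1429 1423 1427 1427]]
```

>>> carry_out(
  series=[
    {"dp":[0.012,0,0],"rotation":[0,0,0],"grip":20},
    {"dp":[0.024,0,0],"rotation":[0,0,0],"grip":20},
    {"dp":[0.036,0,0],"rotation":[0,0,0],"grip":20},
    {"dp":[0.046,0,0],"rotation":[0,0,0],"grip":20},
    {"dp":[0.056,0,0],"rotation":[0,0,0],"grip":20},
    {"dp":[0.066,0,0],"rotation":[0,0,0],"grip":20},
    {"dp":[0.076,0,0],"rotation":[0,0,0],"grip":20},
    {"dp":[0.086,0,0],"rotation":[0,0,0],"grip":20},
    {"dp":[0.096,0,0],"rotation":[0,0,0],"grip":20},
    {"dp":[0.104,0,0],"rotation":[0,0,0],"grip":20},
  ],
)

```text
time: 7.8
ee_pos: [0.5866, 0.0697, 0.1644]
tool_rot: [[0.999, -0.035, -0.0], [-0.035, -0.999, 0.0], [-0.0, -0.0, -1.0]]
force: [0.5, 0.9, -1.2]
finger_gap: 0.357
grasp_force: 30.2
```

```bash
cat > d.py <<'E'
from m import *
plan([.597,.0695,.1645],-2)
d=grab('scene')['depth']; print((d[180:204:2,296:320]*1000).astype(int))
E
python3 d.py
```

```text
at [0.5866 0.0697 0.1644] yaw -2.01 F [ 0.45  0.9  -1.22] t 7.8
dp [ 0.0346 -0.0004 -0.0003] rotz -0.0001 tilt [-0.e+00  1.e-04 -1.e+00]
[[1163 1159 1161 1157 1154 1528 1525 1520 1157 1159 1160 1159 1157 1157
  1156 1515 1521 1178 1161    0 1159 1159 1161 1162]
 [1168 1166 1157 1161 1159 1520 1514 1523 1149 1152 1150 1150 1155 1150
  1151 1517 1515 1179 1160 1161 1155 1166 1169 1163]
 [1166 1169 1162 1162 1164 1503 1508 1193 1191 1187 1156 1155 1158 1193
  1505 1509 1511 1174 1161 1163 1164 1166 1165 1512]
 [1165 1174 1165 1164 1168 1184 1182 1185 1183 1182 1160 1159 1163 1186
  1183 1182 1187 1178 1166 1168 1169 1168 1171 1503]
 [1175 1169 1171 1166 1167 1177 1179 1178 1179 1180 1163 1167 1163 1180
  1178 1175 1175 1171 1165 1169 1174 1175 1488 1493]
 [1487 1482 1174 1176 1169 1176 1167 1169 1170 1205 1168 1164 1164 1171
  1166 1170 1170 1171 1176 1171 1484 1481 1479 1480]
 [1470 1470 1463 1438 1427 1176 1168 1166 1168 1198 1170 1175 1174 1172
  1168 1174 1170 1172 1466 1474 1472 1467 1473 1470]
 [1463 1461 1427 1429 1421 1427 1188 1191 1168 1191 1174 1174 1181 1186
  1188 1191 1463 1462 1457 1458 1458 1463 1461 1462]
 [1449 1455 1415 1408 1413 1414 1181 1185 1183 1183 1180 1180 1183 1180
  1181 1183 1456 1451 1452 1454 1458 1453 1459 1450]
 [1446 1402 1405 1406 1404 1406 1175    0 1173 1175 1174 1168 1172 1172
  1173 1170 1442 1444 1444 1445 1442 1443 1448 1442]
 [1407 1395 1397 1400 1393 1395 1169 1167 1164 1165 1164 1170 1164 1167
  1168 1168 1431 1440 1435 1436 1438 1431 1435 1433]
 [1389 1390 1392 1388 1388 1384 1159 1162 1163 1163 1166 1164 1161 1158
  1161 1163 1162 1428 1423 1428 1434 1427 1427 1430]]
```

>>> carry_out(
  series=[
    {"dp":[0.002,-0.003,0],"rotation":[0,0,0],"grip":20},
    {"dp":[0.005,-0.003,0],"rotation":[0,0,0],"grip":20},
    {"dp":[0.008,-0.003,0],"rotation":[0,0,0],"grip":20},
    {"dp":[0.011,-0.003,0],"rotation":[0,0,0],"grip":20},
    {"dp":[0.014,-0.003,0],"rotation":[0,0,0],"grip":20},
    {"dp":[0.017,-0.003,0],"rotation":[0,0,0],"grip":20},
    {"dp":[0.02,-0.003,0],"rotation":[0,0,0],"grip":20},
    {"dp":[0.023,-0.003,0],"rotation":[0,0,0],"grip":20},
    {"dp":[0.025,-0.003,0],"rotation":[0,0,0],"grip":20},
    {"dp":[0.025,-0.003,0],"rotation":[0,0,0],"grip":20},
  ],
)

```text
time: 9.1
ee_pos: [0.594, 0.0704, 0.1644]
tool_rot: [[0.999, -0.035, 0.0], [-0.035, -0.999, 0.0], [0.0, -0.0, -1.0]]
force: [0.4, -0.8, -0.2]
finger_gap: 0.362
grasp_force: 30.2
```

>>> carry_out(
  series=[
    {"dp":[0.001,0,0],"rotation":[0,0,0],"grip":20},
    {"dp":[0.002,0,0],"rotation":[0,0,0],"grip":20},
    {"dp":[0.003,0,0],"rotation":[0,0,0],"grip":20},
    {"dp":[0.004,0,0],"rotation":[0,0,0],"grip":20},
    {"dp":[0.005,0,0],"rotation":[0,0,0],"grip":20},
    {"dp":[0.005,0,0],"rotation":[0,0,0],"grip":20},
    {"dp":[0.005,0,0],"rotation":[0,0,0],"grip":20},
    {"dp":[0.005,0,0],"rotation":[0,0,0],"grip":20},
    {"dp":[0.005,0,0],"rotation":[0,0,0],"grip":20},
    {"dp":[0.005,0,0],"rotation":[0,0,0],"grip":20},
  ],
)

```text
time: 10.35
ee_pos: [0.5954, 0.0704, 0.1644]
tool_rot: [[0.999, -0.035, -0.0], [-0.035, -0.999, 0.0], [-0.0, -0.0, -1.0]]
force: [-0.8, 0.2, 0.5]
finger_gap: 0.354
grasp_force: 30.2
```

```bash
python3 d.py
```

```text
at [0.5954 0.0704 0.1644] yaw -2.01 F [-0.83  0.23  0.46] t 10.35
dp [ 0.0055  0.0027 -0.0003] rotz -0.0001 tilt [-1.e-04  1.e-04 -1.e+00]
[[1152 1145 1151 1145 1146 1147 1519 1528 1159 1157 1156 1159 1158 1158
  1158 1528 1525 1525 1155 1146 1149 1142 1146 1147]
 [1153 1154 1157 1150 1154 1151 1514    0 1157 1152 1149 1154 1147 1147
  1150 1515 1510 1514 1153 1149 1149 1153 1154 1154]
 [1159 1158 1156 1150 1151 1150 1510 1500 1504 1507 1157 1154 1160 1505
  1507 1511 1506 1506 1150 1152 1151 1156 1157 1153]
 [1158 1161 1166 1156 1154 1157 1459 1455 1185 1186 1165 1162 1162 1181
  1181 1498 1496 1496 1156 1153 1155 1155 1157 1159]
 [1164 1161 1163 1164 1159 1159 1176 1176 1179 1174 1166 1159 1160 1175
  1172 1178 1177 1180 1158 1157 1158 1164 1162 1162]
 [1167 1163 1169 1161 1157 1172 1169 1167 1165 1173 1166 1170 1166 1173
  1172 1166 1168 1168 1158 1161 1157 1165 1168 1474]
 [1465 1468 1469 1164 1169 1166 1161 1166 1164 1164 1173 1170 1172 1195
  1167 1164 1164 1162 1167 1164 1168 1460 1469 1473]
 [1460 1459 1425 1420 1424 1167 1165 1158 1158 1157 1172 1174 1179 1185
  1158 1160 1160 1164 1463 1464 1458 1459 1461 1458]
 [1451 1452 1414 1409 1409 1415 1179 1183 1181 1162 1177 1176 1183 1181
  1162 1178 1454 1450 1451 1451 1455 1450 1455 1456]
 [1442 1408 1406 1408 1409 1404 1179 1175 1174 1173 1175 1177 1172 1168
  1176 1172 1446 1441 1447 1449 1448 1449 1451 1444]
 [1402 1396 1398 1391 1395 1401 1167 1174 1166 1169 1166 1164 1165 1169
  1170 1165 1437 1431 1438 1431 1434 1433 1431 1436]
 [1391 1388 1394 1389 1385 1384 1159 1164 1162 1162 1161 1160 1162 1158
  1160 1161 1162 1419 1428 1429 1419 1431 1429 1423]]
```

>>> carry_out(
  series=[
    {"dp":[0.001,0.001,0],"rotation":[0,0,0],"grip":20},
    {"dp":[0.002,0.001,0],"rotation":[0,0,0],"grip":20},
    {"dp":[0.003,0.001,0],"rotation":[0,0,0],"grip":20},
    {"dp":[0.004,0.001,0],"rotation":[0,0,0],"grip":20},
    {"dp":[0.004,0.001,0],"rotation":[0,0,0],"grip":20},
    {"dp":[0.004,0.001,0],"rotation":[0,0,0],"grip":20},
    {"dp":[0.004,0.001,0],"rotation":[0,0,0],"grip":20},
    {"dp":[0.004,0.001,0],"rotation":[0,0,0],"grip":20},
    {"dp":[0.004,0.001,0],"rotation":[0,0,0],"grip":20},
    {"dp":[0.004,0.001,0],"rotation":[0,0,0],"grip":20},
  ],
)

```text
time: 11.65
ee_pos: [0.5965, 0.07, 0.1644]
tool_rot: [[0.999, -0.035, -0.0], [-0.035, -0.999, 0.0], [-0.0, -0.0, -1.0]]
force: [-1.2, -0.7, 0.2]
finger_gap: 0.359
grasp_force: 30.2
```

```bash
python3 -c "
from cell import arm;s=arm.state();print(s['ee_pos'],s['force'],s['ft_torque'],s['tau'].round(2))"
```

```text
[0.5964541  0.07002696 0.16436256] [-1.17767057 -0.71608872  0.19245677] [-0.04178171  0.29333193  0.00921817] [-4.000e-02 -5.483e+01 -2.632e+01  3.000e-02 -5.400e-01 -0.000e+00]
```

>>> carry_out(
  series=[
    {"dp":[0.001,0,0],"rotation":[0,0,0],"grip":20},
    {"dp":[0.002,0,0],"rotation":[0,0,0],"grip":20},
    {"dp":[0.002,0,0],"rotation":[0,0,0],"grip":20},
    {"dp":[0.002,0,0],"rotation":[0,0,0],"grip":20},
    {"dp":[0.002,0,0],"rotation":[0,0,0],"grip":20},
    {"dp":[0.002,0,0],"rotation":[0,0,0],"grip":20},
    {"dp":[0.002,0,0],"rotation":[0,0,0],"grip":20},
    {"dp":[0.002,0,0],"rotation":[0,0,0],"grip":20},
    {"dp":[0.002,0,0],"rotation":[0,0,0],"grip":20},
    {"dp":[0.002,0,0],"rotation":[0,0,0],"grip":20},
  ],
)

```text
time: 12.9
ee_pos: [0.5968, 0.07, 0.1643]
tool_rot: [[0.999, -0.035, -0.001], [-0.035, -0.999, 0.0], [-0.001, -0.0, -1.0]]
force: [-5.2, 0.6, 0.1]
finger_gap: 0.356
grasp_force: 30.3
```

```bash
python3 -c "
from cell import arm;s=arm.state();print(s['ee_pos'],s['force'],s['ft_torque'],s['tau'].round(2))"
```

```text
[0.59682737 0.07002472 0.16430351] [-5.23498881  0.62752994  0.14057099] [-0.06657894  0.9306233  -0.01452524] [-2.700e-01 -5.522e+01 -2.871e+01  4.000e-02 -1.890e+00 -0.000e+00]
```

>>> carry_out(
  series=[
    {"dp":[-0.001,0,0],"rotation":[0,0,0],"grip":20},
    {"dp":[-0.002,0,0.004],"rotation":[0,0,0],"grip":20},
    {"dp":[-0.002,0,0.01],"rotation":[0,0,0],"grip":20},
    {"dp":[-0.002,0,0.016],"rotation":[0,0,0],"grip":20},
    {"dp":[-0.002,0,0.022],"rotation":[0,0,0],"grip":20},
    {"dp":[-0.002,0,0.027],"rotation":[0,0,0],"grip":20},
    {"dp":[-0.002,0,0.032],"rotation":[0,0,0],"grip":20},
    {"dp":[-0.002,0,0.037],"rotation":[0,0,0],"grip":20},
    {"dp":[-0.002,0,0.042],"rotation":[0,0,0],"grip":20},
    {"dp":[-0.002,0,0.042],"rotation":[0,0,0],"grip":20},
  ],
)

```text
time: 14.15
ee_pos: [0.5967, 0.0697, 0.1518]
tool_rot: [[0.999, -0.035, 0.0], [-0.035, -0.999, -0.0], [0.0, 0.0, -1.0]]
force: [-4.1, -2.2, 1.1]
finger_gap: 0.361
grasp_force: 30.4
```

```bash
cat > e.py <<'E'
from m import *
s=arm.state();print(s['ee_pos'],s['force'].round(2),s['ft_torque'].round(3))
f=grab('scene'); 
def z(us,vs):
    P=np.array([pix2w(f,u,v) for v in vs for u in us]); return np.median(P,0).round(4),P[:,2].std().round(4)
print('pan front',z(range(303,311),range(198,204)))
v=f['depth'][184:210,302:312]; print((v[::2]*1000).astype(int))
E
python3 e.py
```

```text
[0.59674061 0.06969632 0.15177508] [-4.1  -2.25  1.06] [-0.339  0.765 -0.006]
pan front (array([0.6062, 0.0682, 0.1427]), np.float64(0.006))
[[1505 1505 1167 1170 1165 1164 1165 1166 1509 1502]
 [1460 1163 1162 1160 1155 1157 1154 1158 1161 1494]
 [1443 1446 1445 1163 1157 1160 1159 1486 1486 1487]
 [1436 1438 1442 1170 1167 1165 1481 1479 1479 1479]
 [1183 1187 1185 1170 1173 1171 1183 1182 1183 1186]
 [1177 1178 1178 1177 1172 1173 1187 1175 1182 1182]
 [1172 1171 1170 1175 1178 1176 1186 1175 1167 1172]
 [1169 1164 1167 1179 1182 1183 1191 1172 1164 1163]
 [1173 1169 1169 1186 1183 1188 1184 1186 1167 1167]
 [1180 1183 1182 1178 1183 1178 1184 1181 1181 1181]
 [1177 1173 1172 1175 1174 1176 1173 1174 1177 1178]
 [1169 1171 1166    0 1171 1170 1169 1169 1166 1168]
 [1398 1405 1196 1191 1196 1195 1395 1402 1404 1398]]
```

Run:
```python
from m import *
f=load('scene'); d=f['depth']
for v in range(176,214): 
    print(v,[tuple((pix2w(f,u,v)[[0,2]]*1000).astype(int)) for u in (304,306,308,311)])
```

```text
176 [(np.int64(257), np.int64(-1)), (np.int64(258), np.int64(-1)), (np.int64(264), np.int64(2)), (np.int64(260), np.int64(0))]
177 [(np.int64(268), np.int64(1)), (np.int64(267), np.int64(0)), (np.int64(264), np.int64(-1)), (np.int64(269), np.int64(1))]
178 [(np.int64(270), np.int64(-1)), (np.int64(274), np.int64(0)), (np.int64(276), np.int64(2)), (np.int64(276), np.int64(2))]
179 [(np.int64(281), np.int64(2)), (np.int64(276), np.int64(-1)), (np.int64(285), np.int64(4)), (np.int64(279), np.int64(0))]
180 [(np.int64(285), np.int64(1)), (np.int64(284), np.int64(0)), (np.int64(287), np.int64(1)), (np.int64(289), np.int64(2))]
181 [(np.int64(289), np.int64(0)), (np.int64(292), np.int64(1)), (np.int64(292), np.int64(1)), (np.int64(291), np.int64(0))]
182 [(np.int64(296), np.int64(0)), (np.int64(295), np.int64(0)), (np.int64(296), np.int64(0)), (np.int64(303), np.int64(4))]
183 [(np.int64(305), np.int64(2)), (np.int64(302), np.int64(0)), (np.int64(1574), np.int64(816)), (np.int64(301), np.int64(0))]
184 [(np.int64(594), np.int64(184)), (np.int64(595), np.int64(185)), (np.int64(595), np.int6
[... 3167 characters left out ...]
p.int64(4)), (np.int64(440), np.int64(2))]
209 [(np.int64(605), np.int64(118)), (np.int64(605), np.int64(118)), (np.int64(445), np.int64(3)), (np.int64(443), np.int64(1))]
210 [(np.int64(603), np.int64(114)), (np.int64(607), np.int64(116)), (np.int64(447), np.int64(1)), (np.int64(443), np.int64(-2))]
211 [(np.int64(605), np.int64(112)), (np.int64(606), np.int64(113)), (np.int64(588), np.int64(100)), (np.int64(589), np.int64(100))]
212 [(np.int64(604), np.int64(108)), (np.int64(605), np.int64(109)), (np.int64(593), np.int64(100)), (np.int64(597), np.int64(103))]
213 [(np.int64(606), np.int64(107)), (np.int64(604), np.int64(105)), (np.int64(600), np.int64(102)), (np.int64(597), np.int64(100))]
```

>>> carry_out(
  series=[
    {"dp":[-0.001,0.001,0],"rotation":[0,0,0],"grip":20},
    {"dp":[-0.002,0.002,0],"rotation":[0,0,0],"grip":20},
    {"dp":[-0.003,0.002,0],"rotation":[0,0,0],"grip":20},
    {"dp":[-0.004,0.002,0],"rotation":[0,0,0],"grip":20},
    {"dp":[-0.004,0.002,0],"rotation":[0,0,0],"grip":20},
    {"dp":[-0.004,0.002,0],"rotation":[0,0,0],"grip":20},
    {"dp":[-0.004,0.002,0],"rotation":[0,0,0],"grip":20},
    {"dp":[-0.004,0.002,0],"rotation":[0,0,0],"grip":20},
    {"dp":[-0.004,0.002,0],"rotation":[0,0,0],"grip":20},
    {"dp":[-0.004,0.002,0],"rotation":[0,0,0],"grip":20},
  ],
)

```text
time: 15.45
ee_pos: [0.5954, 0.0694, 0.1518]
tool_rot: [[0.999, -0.035, 0.0], [-0.035, -0.999, 0.0], [0.0, -0.0, -1.0]]
force: [0.7, -1.1, -0.2]
finger_gap: 0.355
grasp_force: 30.3
```

```bash
cat > e.py <<'E'
from m import *
s=arm.state();print(round(s['time'],2),s['ee_pos'].round(4),s['force'].round(2),s['ft_torque'].round(3),s['finger_gap'])
f=grab('scene'); d=f['depth']
for v in range(178,216):
    print(v,*['%4d,%3d'%tuple((pix2w(f,u,v)[[0,2]]*1000).astype(int)) for u in (304,307,311)],' | ',*(d[v,300:315]*1000).astype(int))
E
python3 e.py
```

```text
15.45 [0.5954 0.0694 0.1518] [ 0.65 -1.12 -0.23] [ 0.028 -0.014  0.002] 0.35500272799215676
178  279,  4  273,  0  277,  2  |  1145 1142 1541 1534 1528 1532 1535 1535 1532 1530 1541 1531 1532 1540 1141
179  280,  1  276, -1  284,  3  |  1141 1533 1535 1531 1529 1530 1530 1533 1533 1532 1535 1525 1531 1530 1164
180  286,  1  589,193  288,  2  |  1141 1524 1524 1528 1523 1161 1163 1165 1161 1163 1529 1523 1527 1527 1167
181  599,196  596,194  286, -2  |  1143 1529 1520 1519 1156 1159 1157 1159 0 1155 1157 1527 1523 1522 1167
182  601,195  600,194  297,  0  |  1149 1518 1519 1512 1154 1156 1155 1155 1156 1153 1155 1516 1517 1517 1166
183  601,192  606,195  302,  0  |  1156 1513 1509 1508 1156 1153 1150 1151 1151 1150 1153 1512 1514 1173 1162
184  308,  0  607,192  307,  0  |  1159 1506 1513 1507 1507 1153 1149 1151 1151 1151 1152 1508 1514 1177 1154
185  313,  0  601,186  310, -2  |  1156 1509 1499 1502 1503 1500 1164 1159 1160 1501 1501 1507 1506 1172 1153
186  359, 26  603,184  323,  2  |  1155 1454 1460 1452 1450 1456 1158 1159 1161 1499 1499 1494 1497 1173 1156
187  359, 22  604,183
[... 2459 characters left out ...]
 1195 1206 1207 1206 1205 1206 1209 1207
210  605,116  602,113  597,109  |  1395 1394 1206 1207 1197 1202 1196 1201 1204 1202 1205 1208 1207 1205 1204
211  604,111  603,111  600,108  |  1388 1387 1206 1208 1201 1197 1198 1201 1210 1209 1209 1206 1208 1207 1210
212  601,106  607,111  597,103  |  1389 1385 1209 1210 1206 1201 1205 1198 1204 1208 1210 1212 1209 1211 1209
213  609,109  604,105  597,100  |  1376 1382 1385 1216 1198 1210 1203 1205 1213 1216 1212 1213 1209 1211 1213
214  607,105  607,104  598, 98  |  1378 1381 1383 1377 1202 1200 1208 1202 1376 1380 1377 1214 1214 1212 1215
215  608,102  607,101  469,  0  |  1373 1376 1377 1368 1203 1207 1206 1204 1371 1373 1372 1376 1375 1376 1375
```

>>> carry_out(
  series=[
    {"dp":[0.001,0,0],"rotation":[0,0,0],"grip":20},
    {"dp":[0.002,0,0],"rotation":[0,0,0],"grip":20},
    {"dp":[0.002,0,0],"rotation":[0,0,0],"grip":20},
    {"dp":[0.002,0,0],"rotation":[0,0,0],"grip":20},
    {"dp":[0.002,0,0],"rotation":[0,0,0],"grip":38},
    {"dp":[0.002,0,0],"rotation":[0,0,0],"grip":42},
    {"dp":[0.002,0,0],"rotation":[0,0,0],"grip":48},
    {"dp":[0.002,0,0],"rotation":[0,0,0],"grip":55},
    {"dp":[0.002,0,0],"rotation":[0,0,0],"grip":60},
    {"dp":[0.002,0,0],"rotation":[0,0,0],"grip":60},
  ],
)

```text
time: 16.75
ee_pos: [0.596, 0.0694, 0.1518]
tool_rot: [[0.999, -0.035, -0.0], [-0.035, -0.999, 0.0], [-0.0, -0.0, -1.0]]
force: [-0.3, -0.6, -0.8]
finger_gap: 0.603
grasp_force: 0.0
```

```bash
python3 e.py
```

```text
16.75 [0.596  0.0694 0.1518] [-0.32 -0.56 -0.77] [-0.04   0.006  0.013] 0.6028864991315497
178  274,  1  280,  4  273,  0  |  1541 1538 1536 1536 1534 1533 1530 1527 1536 1534 1535 1535 1537 1530 1532
179  278,  0  280,  1  283,  3  |  1533 1533 1530 1531 1531 1526 1531 1529 1532 1531 1531 1525 1533 1528 1530
180  288,  2  283,  0  285,  0  |  1532 1525 1523 1529 1522 1525 1529 1528 1532 1525 1524 1525 1532 1533 1527
181  289,  0  595,194  292,  1  |  1523 1522 1516 1525 1522 1163 1164 1160 1166 1159 1516 1519 1522 1526 1524
182  596,191  596,192  294, -1  |  1515 1515 1515 1517 1161 1157 1158 1160 1157 1157 1158 1519 1508 1513 1516
183  605,195  601,192  301,  0  |  1513 1510 1511 1511 1151 1157 1155 1156 1155 1152 1155 1513 1505 1514 1517
184  605,192  608,193  312,  3  |  1506 1514 1501 1507 1153 1150 1153 1150 1149 1153 1155 1502 1502 1504 1506
185  312,  0  608,190  309, -2  |  1503 1499 1502 1504 1504 0 1152 1152 1147 1152 1498 1508 1504 1502 1503
186  351, 21  603,185  320,  0  |  1501 1455 1450 1454 1459 1453 1162 1158 1165 1492 1498 1497 1497 1497 1495
187  360, 23  602,181 
[... 2464 characters left out ...]
 1197 1214 1209 1212 1207 1214 1212 1216
210  603,114  606,116  598,110  |  1390 1395 1203 1210 1200 1201 1193 1196 1207 1209 1208 1207 1209 1209 1206
211  601,109  603,111  592,103  |  1392 1381 1205 1215 1204 1200 1200 1202 1207 1212 1207 1215 1210 1211 1211
212  606,110  603,108  595,102  |  1386 1382 1210 1209 1199 1202 1203 1203 1207 1210 1213 1213 1212 1210 1206
213  603,104  609,109  598,101  |  1376 1384 1212 1215 1206 1205 1201 1198 1212 1211 1212 1212 1210 1210 1210
214  602,101  606,103  597, 97  |  1379 1379 1379 1380 1208 1206 1204 1204 1212 1216 1209 1215 1212 1216 1213
215  603, 98  602, 97  472,  2  |  1374 1369 1372 1380 1209 1207 1206 1210 1375 1378 1371 1372 1375 1374 1367
```

The small weight sits on the pan with the stem in its slot. Next I'll lift clear and fetch the large weight.

>>> carry_out(
  series=[
    {"dp":[0,0,-0.1],"rotation":[0,0,0],"grip":60},
    {"dp":[0,0,-0.26],"rotation":[0,0,0],"grip":80},
    {"dp":[-0.1,0.1,-0.27],"rotation":[0,0,0.02],"grip":100},
    {"dp":[-0.2,0.3,-0.27],"rotation":[0,0,0.04],"grip":100},
    {"dp":[-0.3,0.5,-0.27],"rotation":[0,0,0.04],"grip":100},
    {"dp":[-0.39,0.7,-0.2],"rotation":[0,0,0.04],"grip":100},
    {"dp":[-0.39,0.9,-0.1],"rotation":[0,0,0.04],"grip":100},
    {"dp":[-0.39,1,0],"rotation":[0,0,0.04],"grip":100},
    {"dp":[-0.39,1,0.1],"rotation":[0,0,0.04],"grip":90},
    {"dp":[-0.39,1,0.2],"rotation":[0,0,0.04],"grip":85},
  ],
)

```text
time: 18.05
ee_pos: [0.4684, -0.2273, 0.0908]
tool_rot: [[0.993, -0.12, 0.0], [-0.12, -0.993, -0.0], [0.0, 0.0, -1.0]]
force: [0.2, -0.8, 0.2]
finger_gap: 0.849
grasp_force: 0.0
```

Run:
```python
from m import *
plan([.4659,-.2651,.04],-6.8)
f=grab('scene'); 
P=np.array([pix2w(f,u,v) for v in (201,202,203) for u in range(303,311)]);print('pan',np.median(P,0))
P=np.array([pix2w(f,u,v) for v in (182,183,184) for u in range(305,310)]);print('cap',np.median(P,0))
t=grab('top'); print(weight(t,np.array((.4655,-.265)),.027,.01),weight(t,np.array((.597,.0695)),.03,.156))
```

```text
at [ 0.4684 -0.2273  0.0908] yaw -6.91 F [ 0.16 -0.78  0.17] t 18.05
dp [0.0068 0.1261 0.1695] rotz -0.001 tilt [ 3.e-04 -0.e+00 -1.e+00]
pan [0.61982206 0.0671992  0.14861704]
cap [0.60273858 0.06765618 0.19231562]
(array([ 0.4649, -0.2655]), np.float64(-99.9), 48.4, np.float64(4842.75)) (array([0.5927, 0.0705]), np.float64(-42.9), 49.3, np.float64(4999.25))
```

>>> carry_out(
  series=[
    {"dp":[0.007,0.06,0],"rotation":[0,0,0],"grip":85},
    {"dp":[0.007,0.126,0.05],"rotation":[0,0,0],"grip":85},
    {"dp":[0.007,0.126,0.12],"rotation":[0,0,0],"grip":85},
    {"dp":[0.007,0.126,0.2],"rotation":[0,0,0],"grip":85},
    {"dp":[0.007,0.126,0.26],"rotation":[0,0,0],"grip":85},
    {"dp":[0.007,0.126,0.297],"rotation":[0,0,0],"grip":80},
    {"dp":[0.007,0.126,0.297],"rotation":[0,0,0],"grip":65},
    {"dp":[0.007,0.126,0.297],"rotation":[0,0,0],"grip":50},
    {"dp":[0.007,0.126,0.297],"rotation":[0,0,0],"grip":40},
    {"dp":[0.007,0.126,0.297],"rotation":[0,0,0],"grip":40},
  ],
  newtons=40,
)

```text
time: 19.4
ee_pos: [0.4667, -0.2645, 0.0033]
tool_rot: [[0.993, -0.118, 0.001], [-0.118, -0.993, -0.001], [0.001, 0.001, -1.0]]
force: [-0.7, -0.2, 3.3]
finger_gap: 0.539
grasp_force: 41.5
```

```bash
python3 -c "
from m import *
plan([.52,.0705,.25],-2)"
```

```text
at [ 0.4667 -0.2645  0.0033] yaw -6.8 F [-0.72 -0.16  3.27] t 19.4
dp [ 0.0454 -1.1292 -0.823 ] rotz -0.04 tilt [ 1.1e-03 -9.0e-04 -1.0e+00]
```

>>> carry_out(
  series=[
    {"dp":[0,0,-0.15],"rotation":[0,0,0],"grip":40},
    {"dp":[0,0,-0.35],"rotation":[0,0,0],"grip":40},
    {"dp":[0,-0.1,-0.55],"rotation":[0,0,0],"grip":40},
    {"dp":[0,-0.25,-0.7],"rotation":[0,0,-0.01],"grip":40},
    {"dp":[0.02,-0.4,-0.73],"rotation":[0,0,-0.02],"grip":40},
    {"dp":[0.04,-0.6,-0.73],"rotation":[0,0,-0.04],"grip":40},
    {"dp":[0.045,-0.8,-0.73],"rotation":[0,0,-0.04],"grip":40},
    {"dp":[0.045,-0.95,-0.73],"rotation":[0,0,-0.04],"grip":40},
    {"dp":[0.045,-0.95,-0.73],"rotation":[0,0,-0.04],"grip":40},
    {"dp":[0.045,-0.95,-0.73],"rotation":[0,0,-0.04],"grip":40},
  ],
)

```text
time: 20.65
ee_pos: [0.5131, 0.0171, 0.2217]
tool_rot: [[0.999, -0.034, -0.0], [-0.034, -0.999, -0.001], [-0.0, 0.001, -1.0]]
force: [0.1, -0.5, -1.8]
finger_gap: 0.538
grasp_force: 42.1
```

```bash
python3 -c "
from m import *
plan([.545,.0712,.172],-2)"
```

```text
at [0.5131 0.0171 0.2217] yaw -1.96 F [ 0.15 -0.5  -1.76] t 20.65
dp [ 0.1003 -0.1841  0.1654] rotz 0.0004 tilt [-3.e-04 -5.e-04 -1.e+00]
```

>>> carry_out(
  series=[
    {"dp":[0,-0.1,0],"rotation":[0,0,0],"grip":40},
    {"dp":[0,-0.184,0],"rotation":[0,0,0],"grip":40},
    {"dp":[0,-0.184,0.06],"rotation":[0,0,0],"grip":40},
    {"dp":[0,-0.184,0.12],"rotation":[0,0,0],"grip":40},
    {"dp":[0,-0.184,0.165],"rotation":[0,0,0],"grip":40},
    {"dp":[0.05,-0.184,0.165],"rotation":[0,0,0],"grip":40},
    {"dp":[0.1,-0.184,0.165],"rotation":[0,0,0],"grip":40},
    {"dp":[0.1,-0.184,0.165],"rotation":[0,0,0],"grip":40},
    {"dp":[0.1,-0.184,0.165],"rotation":[0,0,0],"grip":40},
    {"dp":[0.1,-0.184,0.165],"rotation":[0,0,0],"grip":40},
  ],
)

```text
time: 21.9
ee_pos: [0.5449, 0.0715, 0.1723]
tool_rot: [[0.999, -0.035, -0.0], [-0.035, -0.999, 0.0], [-0.0, -0.0, -1.0]]
force: [-0.3, 0.6, -2.3]
finger_gap: 0.533
grasp_force: 42.1
```

```bash
cat > e2.py <<'E'
from m import *
s=arm.state();print(round(s['time'],2),s['ee_pos'].round(4),s['force'].round(2),s['ft_torque'].round(3),s['finger_gap'])
f=grab('scene'); d=f['depth']
for v in range(176,204):
    print(v,*['%4d,%3d'%tuple((pix2w(f,u,v)[[0,2]]*1000).astype(int)) for u in (302,307,312)],' | ',*(d[v,296:319]*1000).astype(int))
E
python3 e2.py
```

```text
21.9 [0.5449 0.0715 0.1723] [-0.29  0.63 -2.29] [-0.046  0.002  0.033] 0.5329879093194664
176  545,177  546,177  554,182  |  1199 1204 1208 1204 1202 1204 1211 1205 1210 1214 1217 1209 1216 1206 1211 1204 1201 1207 1207 1203 1200 1197 1199
177  555,180  540,171  555,180  |  1202 1200 1201 1200 1201 1203 1201 1202 1202 1218 1214 1218 1213 1199 1201 1204 1201 1202 1206 1202 1200 1202 1200
178  560,180  541,168  559,179  |  1532 1195 1200 1199 1198 1194 1196 1193 1196 1216 1219 1219 1220 1199 1198 1203 1198 1203 1200 1200 1204 1202 1199
179  560,177  274, -2  564,180  |  1529 1198 1199 1199 1198 1194 1198 1194 1197 1535 1526 1536 1531 1192 1200 1195 1193 1193 1192 1194 1535 1522 1531
180  566,178  283,  0  567,179  |  1527 1201 1198 1196 1192 1191 1193 1191 1193 1525 1527 1527 1526 1194 1194 1192 1192 1191 1190 1196 1523 1520 1530
181  571,178  592,191  569,177  |  1519 1202 1202 1194 1193 1193 1188 1187 1188 1160 1163 1164 1162 1166 1189 1185 1192 1190 1200 1196 1522 1520 1516
182  571,175  597,192  568,173  |  1520 1513 1197 1195 1196 1193 1191 1189 1157 1160 1155 1159 1156 1158 1157 
[... 2486 characters left out ...]
 1394 1174 1176 1169 1168 1169 1177 1173 1178 1179 1165 1166 1167 1172 1436 1438 1439 1440 1442 1437
200  613,151  608,147  612,150  |  1409 1397 1395 1394 1397 1173 1170 1170 1167 1180 1175 1176 1174 1169 1170 1171 1171 1434 1433 1434 1436 1434 1436
201  612,147  612,147  401,  0  |  1400 1393 1392 1394 1394 1172 1172 1169 1169 1174 1169 1173 1174 1165 1172 1172 1431 1430 1427 1427 1429 1433 1433
202  620,150  620,150  403, -1  |  1393 1393 1387 1388 1386 1170 1165 1164 1170 1171 1169 1165 1165 1170 1165 1167 1431 1432 1430 1425 1428 1426 1425
203  622,148  620,147  412,  1  |  1388 1387 1390 1383 1387 1165 1164 1164 1167 1164 1165 1167 1166 1163 1165 1165 1421 1418 1424 1423 1422 1422 1422
```

>>> carry_out(
  series=[
    {"dp":[0.015,0,0],"rotation":[0,0,0],"grip":40},
    {"dp":[0.03,0,0],"rotation":[0,0,0],"grip":40},
    {"dp":[0.044,0,0],"rotation":[0,0,0],"grip":40},
    {"dp":[0.058,0,0],"rotation":[0,0,0],"grip":40},
    {"dp":[0.072,0,0],"rotation":[0,0,0],"grip":40},
    {"dp":[0.086,0,0],"rotation":[0,0,0],"grip":40},
    {"dp":[0.1,0,0],"rotation":[0,0,0],"grip":40},
    {"dp":[0.114,0,0],"rotation":[0,0,0],"grip":40},
    {"dp":[0.128,0,0],"rotation":[0,0,0],"grip":40},
    {"dp":[0.137,0,0],"rotation":[0,0,0],"grip":40},
  ],
)

```text
time: 23.2
ee_pos: [0.5867, 0.07, 0.1722]
tool_rot: [[0.999, -0.035, 0.0], [-0.035, -0.999, 0.0], [0.0, -0.0, -1.0]]
force: [-1.1, 0.2, -1.9]
finger_gap: 0.538
grasp_force: 42.1
```

```bash
python3 e2.py
```

```text
23.2 [0.5867 0.07   0.1722] [-1.08  0.17 -1.89] [0.005 0.005 0.012] 0.5376155748174609
176  264,  2  264,  2  262,  0  |  1149 1149 1552 1551 1543 1550 1541 1547 1545 1544 1549 1541 1548 1544 1542 1552 1544 1543 1550 1544 1544 1153 1149
177  268,  1  266,  0  270,  2  |  1150 1147 1542 1542 1544 1542 1539 1541 1543 1547 1537 1541 1539 1540 1539 1543 1537 1539 1542 1542 1541 1155 1153
178  270, -1  276,  2  276,  2  |  1152 1156 1533 1533 1532 1532 1538 1540 1535 1528 1536 1531 1531 1541 1536 1541 1532 1531 1538 1543 1533 1151 1151
179  281,  1  560,177  279,  0  |  1155 1148 1524 1531 1536 1526 1528 1195 1193 1198 1194 1198 1192 1194 1192 1531 1531 1526 1526 1527 1528 1152 1159
180  567,179  567,178  569,180  |  1154 1154 1527 1532 1194 1193 1191 1191 1192 1193 1187 1192 1191 1193 1193 1194 1190 1191 1523 0 1524 1155 1156
181  573,180  591,191  574,180  |  1160 1156 1186 1186 1185 1186 1186 1186 1190 1160 1161 1165 1161 1162 1186 1186 1186 1186 1188 1190 1517 1156 1161
182  575,178  601,195  577,179  |  1159 1161 1182 1185 1180 1183 1186 1183 1157 1156 1159 1154 1158 1158 1158 1182 1
[... 2480 characters left out ...]
 1395 1172 1173 1169 1166 1168 1179 1178 1175 1178 1167 1162 1170 1171 1434 1441 1438 1439 1446 1440
200  614,152  606,146  612,150  |  1403 1400 1399 1396 1394 1169 1169 1171 1169 1175 1175 1178 1176 1167 1163 1171 1172 1439 1439 1433 1433 1432 1436
201  612,147  612,147  401,  0  |  1396 1394 1396 1390 1389 1171 1173 1169 1171 1171 1169 1174 1171 1171 1173 1173 1431 1430 1435 1432 1426 1433 1428
202  616,147  617,147  408,  1  |  1394 1394 1389 1391 1393 1167 1170 1167 1169 1167 1171 1169 1166 1169 1168 1171 1425 1424 1428 1427 1428 1433 1426
203  621,148  625,150  411,  0  |  1390 1386 1387 1390 1386 1172 1165 1163 1164 1164 1164 1161 1163 1165 1163 1165 1423 1424 1420 1423 1424 1417 1423
```

>>> carry_out(
  series=[
    {"dp":[0.003,0,0],"rotation":[0,0,0],"grip":40},
    {"dp":[0.007,0,0],"rotation":[0,0,0],"grip":40},
    {"dp":[0.011,0,0],"rotation":[0,0,0],"grip":40},
    {"dp":[0.015,0,0],"rotation":[0,0,0],"grip":40},
    {"dp":[0.018,0,0],"rotation":[0,0,0],"grip":40},
    {"dp":[0.021,0,0],"rotation":[0,0,0],"grip":40},
    {"dp":[0.024,0,0],"rotation":[0,0,0],"grip":40},
    {"dp":[0.026,0,0],"rotation":[0,0,0],"grip":40},
    {"dp":[0.028,0,0],"rotation":[0,0,0],"grip":40},
    {"dp":[0.028,0,0],"rotation":[0,0,0],"grip":40},
  ],
)

```text
time: 24.5
ee_pos: [0.5947, 0.0697, 0.1722]
tool_rot: [[0.999, -0.035, -0.0], [-0.035, -0.999, 0.0], [-0.0, -0.0, -1.0]]
force: [0.4, 0.7, -1.7]
finger_gap: 0.539
grasp_force: 42.1
```

```bash
cat > q.py <<'E'
from cell import arm;s=arm.state();print(s['ee_pos'].round(4),s['force'].round(2),s['ft_torque'].round(3))
E
python3 q.py
```

```text
[0.5947 0.0697 0.1722] [ 0.41  0.66 -1.68] [-0.036  0.008  0.001]
```

>>> carry_out(
  series=[
    {"dp":[0.001,0,0],"rotation":[0,0,0],"grip":40},
    {"dp":[0.002,0,0],"rotation":[0,0,0],"grip":40},
    {"dp":[0.003,0,0],"rotation":[0,0,0],"grip":40},
    {"dp":[0.004,0,0],"rotation":[0,0,0],"grip":40},
    {"dp":[0.005,0,0],"rotation":[0,0,0],"grip":40},
    {"dp":[0.005,0,0],"rotation":[0,0,0],"grip":40},
    {"dp":[0.005,0,0],"rotation":[0,0,0],"grip":40},
    {"dp":[0.005,0,0],"rotation":[0,0,0],"grip":40},
    {"dp":[0.005,0,0],"rotation":[0,0,0],"grip":40},
    {"dp":[0.005,0,0],"rotation":[0,0,0],"grip":40},
  ],
)

```text
time: 25.75
ee_pos: [0.5962, 0.0696, 0.1722]
tool_rot: [[0.999, -0.035, -0.0], [-0.035, -0.999, 0.0], [-0.0, -0.0, -1.0]]
force: [0.3, 0.0, -2.0]
finger_gap: 0.535
grasp_force: 42.1
```

```bash
python3 q.py
```

```text
[0.5962 0.0696 0.1722] [ 0.34  0.   -1.97] [-0.026 -0.002  0.025]
```

>>> carry_out(
  series=[
    {"dp":[0.001,0,0],"rotation":[0,0,0],"grip":40},
    {"dp":[0.002,0,0],"rotation":[0,0,0],"grip":40},
    {"dp":[0.002,0,0],"rotation":[0,0,0],"grip":40},
    {"dp":[0.002,0,0],"rotation":[0,0,0],"grip":40},
    {"dp":[0.002,0,0],"rotation":[0,0,0],"grip":40},
    {"dp":[0.002,0,0],"rotation":[0,0,0],"grip":40},
    {"dp":[0.002,0,0],"rotation":[0,0,0],"grip":40},
    {"dp":[0.002,0,0],"rotation":[0,0,0],"grip":40},
    {"dp":[0.002,0,0],"rotation":[0,0,0],"grip":40},
    {"dp":[0.002,0,0],"rotation":[0,0,0],"grip":40},
  ],
)

```text
time: 27.0
ee_pos: [0.5968, 0.0696, 0.1722]
tool_rot: [[0.999, -0.035, -0.0], [-0.035, -0.999, 0.0], [-0.0, -0.0, -1.0]]
force: [-0.3, -0.2, -1.4]
finger_gap: 0.536
grasp_force: 42.1
```

```bash
python3 q.py
```

```text
[0.5968 0.0696 0.1722] [-0.3  -0.18 -1.44] [0.054 0.004 0.004]
```

>>> carry_out(
  series=[
    {"dp":[0.001,0,0],"rotation":[0,0,0],"grip":40},
    {"dp":[0.002,0,0],"rotation":[0,0,0],"grip":40},
    {"dp":[0.002,0,0],"rotation":[0,0,0],"grip":40},
    {"dp":[0.002,0,0],"rotation":[0,0,0],"grip":40},
    {"dp":[0.002,0,0],"rotation":[0,0,0],"grip":40},
    {"dp":[0.002,0,0],"rotation":[0,0,0],"grip":40},
    {"dp":[0.002,0,0],"rotation":[0,0,0],"grip":40},
    {"dp":[0.002,0,0],"rotation":[0,0,0],"grip":40},
    {"dp":[0.002,0,0],"rotation":[0,0,0],"grip":40},
    {"dp":[0.002,0,0],"rotation":[0,0,0],"grip":40},
  ],
)

```text
time: 28.25
ee_pos: [0.5974, 0.0696, 0.1722]
tool_rot: [[0.999, -0.035, -0.0], [-0.035, -0.999, 0.0], [-0.0, -0.0, -1.0]]
force: [-0.1, -0.0, -1.6]
finger_gap: 0.535
grasp_force: 42.1
```

```bash
python3 q.py
```

```text
[0.5974 0.0696 0.1722] [-0.15 -0.   -1.62] [ 0.026  0.079 -0.056]
```

>>> carry_out(
  series=[
    {"dp":[0.001,0,0],"rotation":[0,0,0],"grip":40},
    {"dp":[0.002,0,0],"rotation":[0,0,0],"grip":40},
    {"dp":[0.002,0,0],"rotation":[0,0,0],"grip":40},
    {"dp":[0.002,0,0],"rotation":[0,0,0],"grip":40},
    {"dp":[0.002,0,0],"rotation":[0,0,0],"grip":40},
    {"dp":[0.002,0,0],"rotation":[0,0,0],"grip":40},
    {"dp":[0.002,0,0],"rotation":[0,0,0],"grip":40},
    {"dp":[0.002,0,0],"rotation":[0,0,0],"grip":40},
    {"dp":[0.002,0,0],"rotation":[0,0,0],"grip":40},
    {"dp":[0.002,0,0],"rotation":[0,0,0],"grip":40},
  ],
)

```text
time: 29.5
ee_pos: [0.5978, 0.0696, 0.1721]
tool_rot: [[0.999, -0.035, -0.001], [-0.035, -0.999, 0.0], [-0.001, -0.0, -1.0]]
force: [-4.6, 1.0, -1.4]
finger_gap: 0.545
grasp_force: 42.1
```

```bash
python3 q.py
```

```text
[0.5978 0.0696 0.1721] [-4.57  0.96 -1.43] [0.005 0.718 0.032]
```

>>> carry_out(
  series=[
    {"dp":[-0.003,0,0],"rotation":[0,0,0],"grip":40},
    {"dp":[-0.003,0,0],"rotation":[0,0,0],"grip":40},
    {"dp":[-0.003,0,0.01],"rotation":[0,0,0],"grip":40},
    {"dp":[-0.003,0,0.02],"rotation":[0,0,0],"grip":40},
    {"dp":[-0.003,0,0.03],"rotation":[0,0,0],"grip":40},
    {"dp":[-0.003,0,0.04],"rotation":[0,0,0],"grip":40},
    {"dp":[-0.003,0.001,0.047],"rotation":[0,0,0],"grip":40},
    {"dp":[-0.003,0.001,0.054],"rotation":[0,0,0],"grip":40},
    {"dp":[-0.003,0.001,0.06],"rotation":[0,0,0],"grip":40},
    {"dp":[-0.003,0.001,0.06],"rotation":[0,0,0],"grip":40},
  ],
)

```text
time: 30.75
ee_pos: [0.5973, 0.0693, 0.1541]
tool_rot: [[0.999, -0.035, 0.0], [-0.035, -0.999, 0.0], [0.0, -0.0, -1.0]]
force: [-0.7, -0.3, -1.0]
finger_gap: 0.537
grasp_force: 42.2
```

```bash
sed -i 's/range(176,204)/range(182,214)/' e2.py; python3 e2.py
```

```text
30.75 [0.5973 0.0693 0.1541] [-0.69 -0.34 -0.96] [-0.021  0.097 -0.016] 0.536595174406346
182  302,  3  297,  0  302,  3  |  1145 1156 1517 1517 1515 1513 1510 1516 1518 1517 1515 1516 1515 1517 1514 1511 1510 1513 1517 1513 1514 1154 1147
183  305,  2  593,187  300, -1  |  1152 1153 1511 1510 1518 1512 1508 1513 1163 1168 1167 1165 1165 1164 1511 1511 1515 1510 1509 1509 1516 1151 1154
184  309,  1  600,188  307,  0  |  1154 1150 1506 1510 1509 1509 1504 1502 1160 1163 1161 1159 1160 1161 1156 1500 1509 1505 1508 1511 1505 1148 1149
185  315,  1  602,187  314,  0  |  1151 1152 1499 1504 1501 1505 1500 1161 1155 1159 1161 1158 1158 1157 1159 1498 1502 1495 1501 1503 1501 1150 1154
186  354, 22  607,187  320,  0  |  1152 1154 1500 1498 1494 1459 1456 1457 1156 1155 1155 1154 1158 1155 1157 1497 1497 1497 1491 1497 1179 1152 1153
187  363, 25  610,186  319, -3  |  1153 1152 1496 1492 1463 1453 1447 1452 1450 1158 1157 1153 1155 1492 1489 1501 1500 1492 1491 1493 1178 1153 1155
188  574,160  604,179  328, -1  |  1160 1154 1479 1488 1456 1190 1196 1196 1194 1193 1163 1161 1194 1198 1195 
[... 3089 characters left out ...]
 1369 1379 1392 1401 1395 1197 1193 1200 1198 1399 1403 1402 1401 1392 1399 1398 1400 1398 1399 1398
210  595,108  604,114  451,  3  |  1366 1369 1363 1363 1393 1393 1210 1211 1199 1198 1196 1199 1215 1214 1216 1395 1389 1392 1398 1398 1393 1392 1396
211  594,104  601,109  598,106  |  1361 1355 1363 1365 1388 1388 1213 1211 1205 1202 1203 1204 1212 1215 1209 1214 1209 1214 1214 1212 1215 1213 1213
212  596,103  607,110  595,101  |  1365 1359 1364 1367 1384 1383 1211 1212 1202 1198 1201 1199 1207 1205 1210 1208 1214 1215 1213 1210 1216 1212 1208
213  597,100  604,105  601,103  |  1361 1363 1364 1370 1381 1383 1212 1213 1205 1203 1202 1204 1212 1210 1209 1212 1208 1209 1210 1209 1209 1210 1208
```

>>> carry_out(
  series=[
    {"dp":[0,0.002,0.003],"rotation":[0,0,0],"grip":40},
    {"dp":[0,0.003,0.007],"rotation":[0,0,0],"grip":40},
    {"dp":[0,0.003,0.011],"rotation":[0,0,0],"grip":40},
    {"dp":[0,0.004,0.015],"rotation":[0,0,0],"grip":40},
    {"dp":[0,0.004,0.019],"rotation":[0,0,0],"grip":40},
    {"dp":[0,0.004,0.022],"rotation":[0,0,0],"grip":40},
    {"dp":[0,0.004,0.026],"rotation":[0,0,0],"grip":40},
    {"dp":[0,0.004,0.026],"rotation":[0,0,0],"grip":40},
    {"dp":[0,0.004,0.026],"rotation":[0,0,0],"grip":40},
    {"dp":[0,0.004,0.026],"rotation":[0,0,0],"grip":40},
  ],
)

```text
time: 32.05
ee_pos: [0.5972, 0.0681, 0.1465]
tool_rot: [[0.999, -0.035, 0.0], [-0.035, -0.999, 0.0], [0.0, -0.0, -1.0]]
force: [-0.2, 0.4, -1.1]
finger_gap: 0.537
grasp_force: 42.3
```

```bash
sed -i 's/range(182,214)/range(185,212)/' e2.py; python3 e2.py
```

```text
32.05 [0.5972 0.0681 0.1465] [-0.22  0.39 -1.15] [ 0.159 -0.074 -0.003] 0.5374371383789888
185  320,  4  315,  1  316,  1  |  1154 1498 1505 1504 1505 1502 1495 1502 1502 1500 1169 1500 1503 1500 1504 1506 1500 1502 1500 1503 1160 1156 1154
186  349, 19  594,178  320,  0  |  1155 1155 1500 1492 1492 1459 1462 1461 1166 1167 1173 1170 1169 1170 1496 1493 1497 1498 1500 1500 1162 1155 1153
187  358, 22  599,179  325,  0  |  1155 1156 1480 1493 1464 1454 1453 1162 1165 1166 1163 1165 1165 1164 1163 1496 1493 1490 1494 1494 1165 1155 1155
188  364, 22  602,178  332,  1  |  1157 1482 1486 1486 1452 1448 1448 1165 1162 1157 1161 1164 1162 1158 1167 1490 1487 1490 1485 1491 1157 1154 1159
189  372, 24  604,177  338,  1  |  1160 1483 1481 1487 1443 1440 1440 1442 1161 1159 1158 1162 1156 1158 1478 1481 1482 1479 1487 1487 1162 1163 1156
190  572,153  610,178  342,  0  |  1161 1470 1477 1482 1446 1438 1202 1203 1199 1168 1161 1157 1203 1472 1475 1482 1480 1478 1481 1483 1161 1160 1161
191  577,153  600,168  577,153  |  1164 1473 1479 1199 1202 1200 1199 1200 1200 1172 1169 1171 1201 1195 1199
[... 2337 characters left out ...]
 1372 1376 1176 1173 1180 1176 1173 1174 1176 1174 1170 1175 1171 1407 1404 1404 1406 1408 1405 1407
208  626,136  625,135  432, -2  |  1374 1376 1374 1374 1370 1173 1168 1173 1170 1173 1172 1170 1171 1168 1171 1170 1407 1405 1404 1405 1396 1402 1407
209  436, -2  607,120  439,  0  |  1367 1368 1368 1364 1375 1400 1404 1401 1197 1194 1196 1193 1396 1399 1391 1396 1400 1394 1402 1394 1399 1397 1390
210  444,  0  604,114  446,  0  |  1361 1361 1358 1367 1392 1399 1396 1391 1197 1199 1198 1199 1395 1392 1398 1393 1394 1397 1393 1393 1394 1395 1391
211  452,  1  607,113  454,  2  |  1359 1363 1363 1359 1387 1387 1389 1386 1201 1200 1202 1197 1393 1395 1390 1387 1387 1390 1391 1390 1392 1396 1392
```

The pan is at about 0.1355, close to level, and the stem is centred in the slot. A tiny nudge home, then I'll release.

>>> carry_out(
  series=[
    {"dp":[0.001,0,0],"rotation":[0,0,0],"grip":40},
    {"dp":[0.001,0,0],"rotation":[0,0,0],"grip":40},
    {"dp":[0.001,0,0],"rotation":[0,0,0],"grip":40},
    {"dp":[0.001,0,0],"rotation":[0,0,0],"grip":55},
    {"dp":[0.001,0,0],"rotation":[0,0,0],"grip":60},
    {"dp":[0.001,0,0],"rotation":[0,0,0],"grip":66},
    {"dp":[0.001,0,0],"rotation":[0,0,0],"grip":72},
    {"dp":[0.001,0,0],"rotation":[0,0,0],"grip":76},
    {"dp":[0.001,0,0],"rotation":[0,0,0],"grip":78},
    {"dp":[0.001,0,0],"rotation":[0,0,0],"grip":78},
  ],
)

```text
time: 33.35
ee_pos: [0.5974, 0.0681, 0.1464]
tool_rot: [[0.999, -0.035, 0.0], [-0.035, -0.999, 0.0], [0.0, -0.0, -1.0]]
force: [-0.2, -0.2, -0.6]
finger_gap: 0.782
grasp_force: 0.0
```

>>> carry_out(
  series=[
    {"dp":[0,0,-0.02],"rotation":[0,0,0],"grip":78},
    {"dp":[0,0,-0.08],"rotation":[0,0,0],"grip":78},
    {"dp":[0,0,-0.16],"rotation":[0,0,0],"grip":78},
    {"dp":[0,0,-0.25],"rotation":[0,0,0],"grip":78},
    {"dp":[0,0,-0.35],"rotation":[0,0,0],"grip":78},
    {"dp":[-0.15,0.1,-0.4],"rotation":[0,0,0],"grip":78},
    {"dp":[-0.3,0.25,-0.4],"rotation":[0,0,0],"grip":78},
    {"dp":[-0.4,0.4,-0.4],"rotation":[0,0,0],"grip":78},
    {"dp":[-0.4,0.6,-0.4],"rotation":[0,0,0],"grip":78},
    {"dp":[-0.4,0.6,-0.4],"rotation":[0,0,0],"grip":78},
  ],
)

```text
time: 34.6
ee_pos: [0.4711, -0.1113, 0.2673]
tool_rot: [[0.999, -0.04, 0.002], [-0.04, -0.999, -0.002], [0.002, 0.002, -1.0]]
force: [1.0, 0.3, -0.1]
finger_gap: 0.78
grasp_force: 0.0
```

Run:
```python
from m import *
q=arm.state();print(q['ee_pos'],q['time'])
s=grab('scene');t=grab('top')
def md(f,us,vs): return np.median([pix2w(f,u,v) for v in vs for u in us],0).round(4)
print('pan',md(s,range(302,311),(206,207)),'Ltop',md(s,(301,302,303,310,311,312),range(196,200)))
for v in range(200,224,2): print(v,[tuple((pix2w(s,u,v)*1000).astype(int).tolist()) for u in (395,400,405,410)])
a=cv2.resize(s['color'][165:265,285:435,::-1],(600,400),interpolation=2)
b=cv2.resize(t['color'][170:220,215:240,::-1],(200,400),interpolation=2)
cv2.imwrite('pics/end.png',np.hstack([a,b]))
```

```text
[ 0.47111512 -0.11134641  0.26727563] 34.6
pan [0.6196 0.0663 0.1361] Ltop [0.6069 0.0676 0.154 ]
200 [(620, 279, 153), (633, 287, 161), (632, 299, 161), (638, 309, 164)]
202 [(618, 281, 145), (629, 289, 153), (630, 300, 153), (634, 311, 156)]
204 [(618, 281, 139), (629, 290, 147), (634, 300, 150), (635, 312, 151)]
206 [(620, 282, 135), (629, 291, 141), (637, 300, 147), (636, 312, 146)]
208 [(625, 281, 132), (631, 291, 137), (635, 302, 139), (634, 314, 138)]
210 [(641, 276, 138), (638, 289, 136), (636, 302, 134), (634, 315, 132)]
212 [(460, 337, 0), (648, 287, 137), (650, 298, 139), (651, 310, 139)]
214 [(473, 334, 2), (469, 349, 0), (655, 297, 136), (651, 310, 133)]
216 [(611, 289, 98), (611, 301, 98), (618, 311, 103), (484, 373, 3)]
218 [(611, 290, 91), (611, 302, 91), (616, 313, 95), (492, 371, 1)]
220 [(612, 290, 86), (614, 302, 87), (610, 316, 84), (499, 370, 0)]
222 [(507, 326, 0), (617, 302, 83), (508, 354, 0), (509, 367, 0)]
```

View pics/end.png

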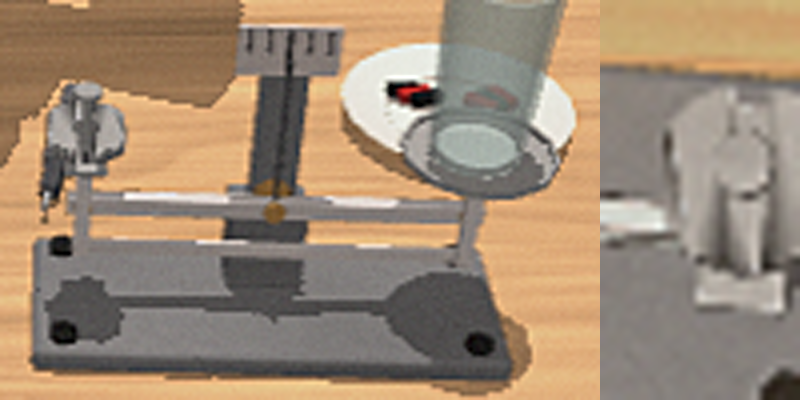

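The pointer is on the long middle mark (290,60) and the beam is level, with small pan height at 0.136. Both weights enclose the stem, and their prong tips lie 17.5 and 26.5 mm ahead of its axis, as they should when home. The tumbler is upright on its pan.

```bash
python3 -c "
from cell import arm
print(arm.sign_off())"
```

```text
the job is handed in; nothing more can be done
None
```

I handed the job in with the small (50 g) and large (150 g) weights home on the stem and the beam level by camera to about 0.01 rad; the medium weight stayed on the table, and the sign-off returned no verdict.

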